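Cover the light-scattering sample chamber and lock its quarter-turn clamp

ROBOT

A 6-joint arm with a two-finger parallel gripper is mounted at the origin on the work surface. World frame = base frame: x ahead of the robot, y to its left, z up, the work surface at z = 0. Lengths are in m, angles in rad, forces in N, time in s.
With the tool pointing down it reaches from about 0.35 to 0.975 m from the base axis. Payload 4.9 kg.
Tool frame: the origin (TCP) lies at the very end of the fingers, on their centre line; the grasp point (between the pads) lies 19 mm behind it; z points along the fingers, y is the line along which they close (so a half turn about z gives the same grasp; the last joint's range is limited). The gripper opens to 85 mm and grips with 20 to 120 N. Pads are 22 mm wide; open, the fingers measure 114 mm over their backs; the gripper's body (76 mm by 85 mm) begins 54 mm behind the grasp point. The pads swing forward as they close: fully open they stand 13 mm farther back than shut.
Start: joints at [1.076, 0.053, 1.613, -0, 1.476, -0.119], TCP at [0.229, 0.581, 0.231] pointing down, gripper open.
Joint ranges: [-3.01, 3.01], [-1.01, 2.22], [0.06, 2.58], [-1.02, 4.17], [0.09, 2.62], [-3.14, 3.14]. Speed limits (rad/s): [2.57, 2.57, 3.14, 3.14, 3.14, 3.14].

INTERFACE

Orientations are given as a rotation vector (axis times angle).
In Python, from station import ctrl gives the robot as it stands. The module is installed in compiled form; this text tells all that it offers.
- The arm moves only by the tool jog_arm, never from a script. Its argument "steps" is a list of rows, each an object with "delta_rot": the turn, a rotation vector about the tool's x, y, z in degrees, a list of three; "linear": the shift along the tool's x, y, z in m, a list of three; "grip": the finger opening in m, from 0 to 0.0854. In form: [{"delta_rot": [rx, ry, rz], "linear": [x, y, z], "grip": grip}, ...]. A call has 1 to 10 rows; each row shifts and turns the commanded pose from where the row before left it, along the tool's axes as they then stand; what a row does not reach is not made up. A row lasts 1/10 s, in which the tool goes at most 50 mm and 8.59 degrees, less where a joint would pass 70% of its speed; a pose out of reach is approached as far as the arm can. A call with a gripper value outside its range is refused whole. The fingers move at their own pace and stop on an object; "newtons" is the grip in N (left out, the last holds). Time passes only in rows, so rows that do not move let the fingers close. It gives the time, the measured TCP pose, the force, the opening and the grip force at its end, in the units of the state.
- ctrl.get_obs(): the state, without advancing time (a new reading comes with each control period).
- ctrl.get_image(name): name is "scene" or "top" or "wrist"; returns (picture, depth): 480x640x3 uint8, red, green, blue; 480x640 float32, m along the optical axis (not along the pixel's ray), 0 where there is no reading.
- ctrl.camera_info(name): a dict with "camera_matrix" (3x3 intrinsics, pixels), "distortion" ([k1, k2, p1, p2, k3] as OpenCV has them; the pictures are not rectified), "R" (3x3) and "t" (3): a world point X has camera coordinates R X + t; the wrist camera has in their place "T_tool_cam" (4x4, takes a point from camera to tool coordinates, whose origin is the TCP and whose axes are the flange's). Camera axes: x right, y down, z forward; pixel columns grow to the right and rows downward; lengths in m; the calibration is good to about 2 mm. A picture is of the moment at which its call begins: read the wrist's pose just before it. camera_info takes no time and is no camera call.
- ctrl.finish_job(): hands the job in; it is judged then, once.
The state is a dict: "t": time; "q": joint angles; "dq": joint speeds; "effort": joint torques, N m; "tool_pos": TCP position; "tool_rot": TCP orientation; "contact_force": force on the tool from outside, world axes, zero at the start; "wrist_torque": the same for the moment, N m; "opening": finger opening in m; "grip_force": force on a finger pad.
Only numpy, scipy, OpenCV 4.12 (cv2) and the standard library are available. Lean on these libraries where they do the work, as an engineer would, in place of code of your own. Each camera call takes 0.05 s, during which the arm holds its last target. There are 200 camera calls.

TASK

Close up the sample chamber: swing its clamp lever a quarter turn fully open, then take the cover that leans on the ledge's wall with its handle hidden, turn it over, lower it so that it lies flat with its handle up on the ledge, and let go of it. Then put the cover level into the recess on top of the chamber, let go of it, and swing the clamp lever fully shut over it. Never let the cover drop or flop down, and leave the other things on the table where they stand.

Things in the scene. Friction and masses are not known exactly. Their poses are not given: they have to be found in the camera images.
- clamp (a joint): quarter-turn clamp lever on the chamber, rad: 0 = shut stop, lever along the chamber's own +x, over the mouth; 1.571 = open stop, along the chamber's own -y, beside it (opening is clockwise from above). Turns stiffly (0.1 N m, about 2 N at the knob), stays where left. Starts near shut, where it blocks the cover's place
- clamp_knob (a point): middle of the upright black round knob near the end of the steel clamp lever: 22 mm diameter, 48 mm tall, standing on the 18 mm wide, 10 mm thick lever; this point is 24 mm below the knob's top and 60 mm from the hinge axis; z up, the x axis points outward along the lever
- clamp_hinge (a point): point on the clamp's vertical hinge axis, half-way up the lever's thickness, 95 mm from the chamber's middle on its own -x side, 107 mm above the table; axes as chamber_seat
- chamber_seat (a point): middle of the seat of the black sample chamber, 90 mm above the table: a fixed open box, 153 x 133 mm (x, y), with a recess on top, 137 x 117 mm and 6 mm deep, whose floor is a ledge round the mouth. The cover lies in it with its top 2 mm proud of the rim; the lever passes 4 mm above the cover. x along the long side, z up
- cover_center (a point): middle of the cover, a loose aluminium plate 130 x 110 x 8 mm (own x, y, z), 0.34 kg, with a black handle; 22 mm above its underside; +z out of the handle side. Same after a half turn about z. At first it leans on the ledge's wall, 20 degrees from upright: +z towards the wall, the -x edge on top, 163 mm above the table and clear of the wall's top, the +x edge standing on the ledge
- cover_handle (a point): middle of the cover's bridge handle bar, across the middle of the plate: 14 mm wide (own x), 70 mm long (own y), 14 mm thick, from 22 to 36 mm above the plate's top face (30 to 44 mm above its underside); this point is 37 mm above the underside; axes as cover_center. Free gap of 22 mm under the bar
- ledge: fixed dark ledge with a back wall; origin on the table, x points to the wall. The ledge's top is 40 mm above the table, from x = -35 mm to the wall's face at +67 mm, 170 mm wide in y; the wall is 20 mm thick and 107 mm tall from the table. A cover lying flat, one edge near the wall, sticks out some 25 to 30 mm over the ledge's front, with 40 mm of free height below
- tube_a_center (a point): bystander, leave alone: short black lens tube standing on end, 40 mm wide, 60 mm tall; this point at its middle
- tube_b_center (a point): bystander, leave alone: black lens tube standing on end, 47 mm wide, 70 mm tall; this point at its middle
- mount_a_center (a point): bystander, leave alone: mirror mount: square black frame on a steel post, 50 x 75 mm foot, 114 mm tall; this point at its middle
- mount_b_center (a point): bystander, leave alone: mirror mount like the other one, 114 mm tall; this point at its middle
- cell_box_center (a point): bystander, leave alone: closed grey box, 75 x 110 x 35 mm; this point at its middle
- solvent_center (a point): bystander, leave alone: amber bottle, 56 mm wide, 130 mm tall; this point at its middle
- driver_grip (a point): bystander, leave alone: screwdriver, 160 mm long, lying on a white wipe; this point on its handle
Not all that is in view belongs to the job. Leave any green look-alike of the part that bears cover_center alone.

How it is judged:
By the outcome, as a careful person would: the job done as asked, in the order asked, and still so for the second after the job is handed in, with the robot touching nothing.
It also fails if it takes over 72 s, if anything falls off the work surface, if the arm or the gripper's body presses on something with over 40 N, if the wrist force passes 120 N, or if a joint passes its speed limit or range.

## Working session

There is one attempt and no reset: what is moved stays moved. The work goes in short steps, Python scripts to look and compute and a tool call to move; the robot and the scene stay as the last step left them, time stands still between calls to the robot, and variables do not carry over. Pictures are saved under pics/ and viewed, at most 10 in all, crops included, and the job is handed in when it is done.

Besides the shell and the picture viewer there is one more tool, called after ">>>" as name([rows], argument=value, ...), one row to a line, values as JSON. jog_arm: Moves the arm, as the interface text tells. Its arguments: {"type":"object","properties":{"steps":{"type":"array"},"newtons":{"type":"number"}},"required":["steps"]}

```bash
mkdir -p pics; cat > h.py <<'E'
import numpy as np, cv2
from station import ctrl
from scipy.spatial.transform import Rotation as Ro
def grab(name):
    o=ctrl.get_obs(); im,d=ctrl.get_image(name); ci=ctrl.camera_info(name)
    np.savez(f'pics/{name}_last.npz',im=im,d=d,p=o['tool_pos'],r=o['tool_rot'])
    return im,d,ci,o
def extr(name,ci,p=None,r=None):
    if 'R' in ci: 
        R=np.array(ci['R']);t=np.array(ci['t']); return R.T,-R.T@t
    T=np.array(ci['T_tool_cam']); Rt=Ro.from_rotvec(r).as_matrix()
    return Rt@T[:3,:3], Rt@T[:3,3]+np.array(p)
def cloud(name):
    f=np.load(f'pics/{name}_last.npz'); ci=ctrl.camera_info(name)
    A,c=extr(name,ci,f['p'],f['r']); d=f['d']
    v,u=np.mgrid[0:480,0:640]
    uv=np.stack([u,v],-1).reshape(-1,1,2).astype(np.float32)
    n=cv2.undistortPoints(uv,np.array(ci['camera_matrix']),np.array(ci['distortion'])).reshape(480,640,2)
    P=np.dstack([n[...,0]*d,n[...,1]*d,d])@A.T+c
    P[d==0]=np.nan
    return f['im'],P
def save(im,fn,box=None,s=1):
    if box: im=im[box[1]:box[3],box[0]:box[2]]
    im=cv2.resize(im,None,fx=s,fy=s,interpolation=cv2.INTER_CUBIC)
    cv2.imwrite(fn,im[...,::-1])
E
python3 - <<'E'
from h import *
for n in ('scene','top'):
    im,d,ci,o=grab(n); A,c=extr(n,ci); print(n,c.round(3),A[:,2].round(3),ci['camera_matrix'][0])
    save(im,f'pics/{n}0.png')
print(ctrl.get_obs())
E
```

```text
scene [ 1.277 -0.2    1.001] [-0.638  0.18  -0.749] [449.65147174   0.         323.38442564]
top [0.344 0.007 1.431] [ 0.142  0.023 -0.99 ] [554.80010068   0.         323.86148245]
{'t': 0.1, 'q': array([ 1.07601138e+00,  5.33070819e-02,  1.61415412e+00,  2.62926549e-06,
        1.47600219e+00, -1.19050803e-01]), 'dq': array([-0.0005638 ,  0.00050074, -0.00436894, -0.00048756,  0.00043632,
       -0.00133627]), 'effort': array([-1.68550775e-05, -3.94905674e+01, -3.71362066e+01, -1.49927091e-04,
        3.99036478e-03, -8.87068392e-07]), 'tool_pos': array([0.22910647, 0.58088886, 0.23017743]), 'tool_rot': array([-5.86630296e-01, -3.08575678e+00,  2.79947596e-03]), 'contact_force': array([ 0.32524155, -0.13128092,  0.38180438]), 'wrist_torque': array([0.03087295, 0.03908371, 0.00110135]), 'grip_force': 0.0, 'opening': 0.08537066057524713}
```

View pics/scene0.png

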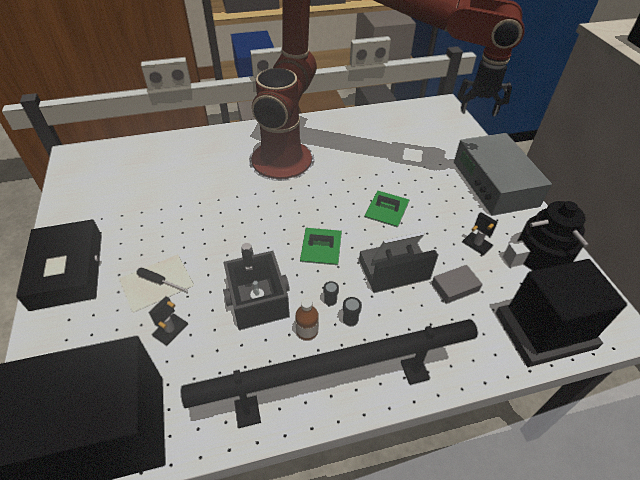

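View pics/top0.png

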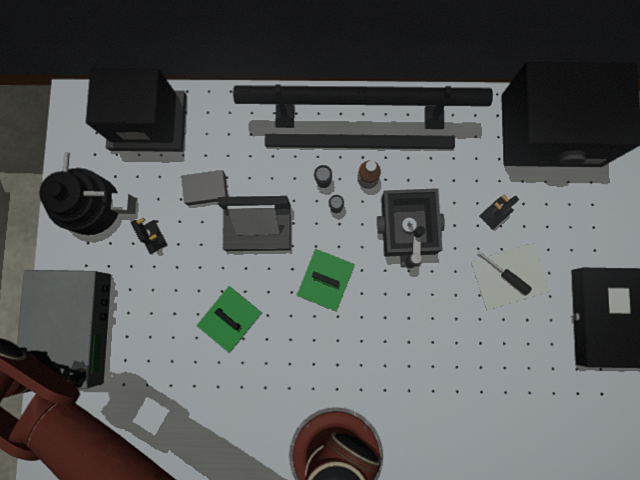

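The top view shows the chamber at (412,222) with its clamp lever and knob at (416,245). The ledge and wall are at (257,222), with an aluminium plate leaning there at (257,220).

What could be taken for the cover:
- the grey leaning plate, top (257,220) / scene (395,255)
- a green plate, top (326,280) / scene (320,245)
- a green plate, top (230,320) / scene (387,208)

I choose the grey leaning one. Next I'll check it in a crop and measure it.

```bash
python3 - <<'E'
from h import *
im,P=cloud('top'); im2,P2=cloud('scene')
a=cv2.resize(im[170:280,190:460],None,fx=2.9,fy=2.9,interpolation=cv2.INTER_CUBIC)
b=cv2.resize(im2[215:335,220:480],None,fx=2.2,fy=2.2,interpolation=cv2.INTER_CUBIC)
w=max(a.shape[1],b.shape[1]); pad=lambda x:np.pad(x,((0,0),(0,w-x.shape[1]),(0,0)))
save(np.vstack([pad(a),pad(b)]),'pics/c1.png')
def pr(name,img,Pc,pts):
    for u,v in pts: print(name,(u,v),Pc[v,u].round(4),img[v,u])
pr('top',im,P,[(257,220),(257,201),(257,235),(257,245),(230,245),(285,245),(412,195),(390,222),(437,222),(412,253),(416,235),(418,262),(416,245),(600,230)])
# rect fits
def rect(m,lab):
    q=P[m][:,:2].astype(np.float32); c,s,an=cv2.minAreaRect(q*1000); print(lab,np.round(c,1),np.round(s,1),round(an,2),len(q))
v,u=np.mgrid[0:480,0:640]
z=P[...,2]
inb=lambda a,b,c,d:(u>=a)&(u<c)&(v>=b)&(v<d)
rect(inb(378,185,448,256)&(z>.085)&(z<.101),'chamber rim')
rect(inb(378,185,448,270)&(z>.104)&(z<.118),'lever')
rect(inb(378,185,448,270)&(z>.15)&(z<.17),'knobtop')
rect(inb(215,190,300,256)&(z>.034)&(z<.044),'ledge top')
rect(inb(215,190,300,256)&(z>.102)&(z<.112),'wall/plate 107')
rect(inb(215,190,300,256)&(z>.145),'plate top')
print('table z',np.nanmedian(z[300:380,450:560]))
E
```

```text
top (257, 220) [0.566  0.2001 0.1121] [77 78 77]
top (257, 201) [0.6135 0.2022 0.1087] [42 44 45]
top (257, 235) [0.54   0.2098 0.0363] [41 42 42]
top (257, 245) [0.514  0.2085 0.0393] [67 65 64]
top (230, 245) [0.5132 0.2775 0.0377] [66 67 65]
top (285, 245) [0.5152 0.1375 0.0381] [69 70 68]
top (412, 195) [ 0.6368 -0.1764  0.0925] [40 41 42]
top (390, 222) [ 0.5688 -0.1225  0.0927] [39 42 41]
top (437, 222) [ 0.5707 -0.2371  0.0913] [53 54 54]
top (412, 253) [ 0.4922 -0.174   0.1051] [47 48 47]
top (416, 235) [ 0.5308 -0.1786  0.1408] [25 26 27]
top (418, 262) [ 0.47   -0.1869  0.1138] [139 138 136]
top (416, 245) [ 0.511  -0.1828  0.1106] [147 147 144]
top (600, 230) [ 0.5713 -0.676  -0.0013] [148 152 155]
chamber rim [ 570.3 -176.8] [163.7 134.4] 3.12 1712
lever [ 508.1 -184.2] [25.5 82.3] 83.79 217
knobtop [ 539.7 -184.6] [20.5 19.9] 29.64 75
ledge top [581.7 224.9] [155.9 190.7] 2.09 1386
wall/plate 107 [593.5 216. ] [ 67.2 169.7] 0.93 652
plate top [584.7 209.1] [ 17.5 110.2] 1.69 351
table z -0.0002344464822995329
```

View pics/c1.png

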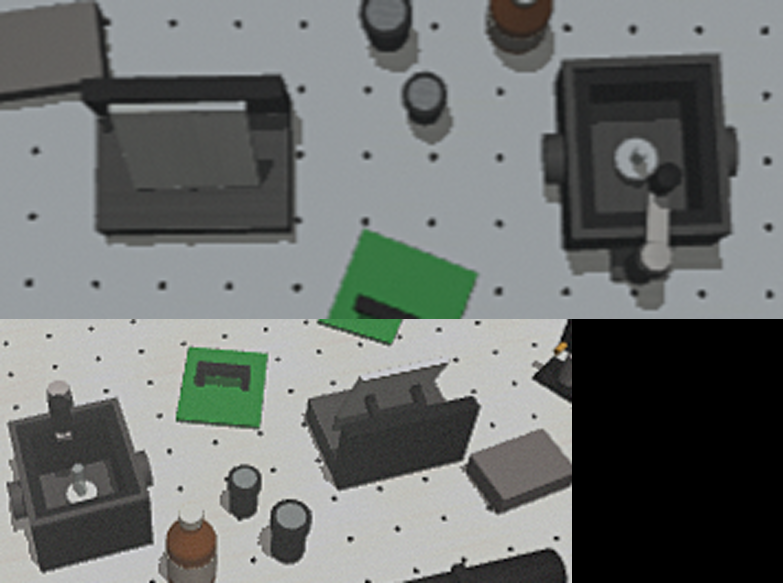

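The crop shows the grey aluminium plate leaning on the wall at crop (185,150), with its black handle facing the wall (crop 400,395). The chamber's knob is at crop (664,178) and its hinge at (655,258). I'll write a row planner next and start moving.

```bash
cat >> h.py <<'E'
import json
def down(yang):  # tool pointing down, tool y at world angle yang (deg)
    a=np.deg2rad(yang); y=np.array([np.cos(a),np.sin(a),0]); z=np.array([0,0,-1.]); return np.c_[np.cross(y,z),y,z]
def plan(way,p=None,R=None,grip=None,dp=3,dr=1):
    """way: (pos,Rmat,n rows,grip). prints rounded rows"""
    if p is None:
        o=ctrl.get_obs(); p=np.array(o['tool_pos']); R=Ro.from_rotvec(o['tool_rot']).as_matrix()
    out=[]
    for pos,Rt,n,g in way:
        pos=np.array(pos,float); p0=p.copy(); w=Ro.from_matrix(R.T@Rt).as_rotvec(); R0=R.copy()
        for i in range(1,n+1):
            pt=p0+(pos-p0)*i/n; Rg=R0@Ro.from_rotvec(w*i/n).as_matrix()
            l=np.round(R.T@(pt-p),dp); r=np.round(np.rad2deg(Ro.from_matrix(R.T@Rg).as_rotvec()),dr)
            p=p+R@l; R=R@Ro.from_rotvec(np.deg2rad(r)).as_matrix()
            out.append({"delta_rot":(r+0.).tolist(),"linear":(l+0.).tolist(),"grip":g})
            if np.linalg.norm(l)>.05 or np.linalg.norm(r)>8.59: print('TOO FAST',l,r)
    for k in range(0,len(out),10): print(json.dumps(out[k:k+10]))
    print('end',p.round(4),Ro.from_matrix(R).as_rotvec().round(4))
    return p,R
def st():
    o=ctrl.get_obs(); print({k:np.round(o[k],4).tolist() for k in ('t','q','tool_pos','tool_rot','contact_force','wrist_torque','opening','grip_force')})
    return o
E
python3 - <<'E'
from h import *
print(np.round(ctrl.camera_info('wrist')['T_tool_cam'],3).tolist())
plan([((.36,.26,.33),down(75),8,.085),((.52,-.18,.34),down(88),12,.085)])
E
```

```text
[[-0.002, -0.948, -0.319, 0.081], [1.0, -0.001, -0.001, 0.0], [0.0, -0.319, 0.948, -0.143], [0.0, 0.0, 0.0, 1.0]]
[{"delta_rot": [0.0, 0.0, -0.8], "linear": [-0.03, -0.031, -0.012], "grip": 0.085}, {"delta_rot": [0.0, 0.0, -0.8], "linear": [-0.029, -0.032, -0.013], "grip": 0.085}, {"delta_rot": [0.0, 0.0, -0.8], "linear": [-0.029, -0.032, -0.012], "grip": 0.085}, {"delta_rot": [-0.1, 0.0, -0.9], "linear": [-0.029, -0.033, -0.013], "grip": 0.085}, {"delta_rot": [0.0, 0.0, -0.8], "linear": [-0.028, -0.033, -0.012], "grip": 0.085}, {"delta_rot": [0.0, 0.0, -0.8], "linear": [-0.028, -0.033, -0.013], "grip": 0.085}, {"delta_rot": [0.0, 0.0, -0.8], "linear": [-0.027, -0.034, -0.012], "grip": 0.085}, {"delta_rot": [0.0, 0.0, -0.8], "linear": [-0.027, -0.034, -0.013], "grip": 0.085}, {"delta_rot": [0.0, 0.0, -1.1], "linear": [-0.022, -0.032, -0.001], "grip": 0.085}, {"delta_rot": [0.0, 0.0, -1.1], "linear": [-0.022, -0.032, -0.001], "grip": 0.085}]
[{"delta_rot": [0.0, 0.0, -1.1], "linear": [-0.021, -0.033, 0.0], "grip": 0.085}, {"delta_rot": [0.0, 0.0, -1.0], "linear": [-0.021, -0.033, -0.001], "grip": 0.085}, {"delta_rot": [0.0, 0.0, -1.1], "linear": [-0.02, -0.034, -0.001], "grip": 0.085}, {"delta_rot": [0.0, 0.0, -1.1], "linear": [-0.019, -0.034, -0.001], "grip": 0.085}, {"delta_rot": [0.0, 0.0, -1.1], "linear": [-0.018, -0.034, -0.001], "grip": 0.085}, {"delta_rot": [0.0, 0.0, -1.1], "linear": [-0.018, -0.035, 0.0], "grip": 0.085}, {"delta_rot": [0.0, 0.0, -1.1], "linear": [-0.018, -0.035, -0.001], "grip": 0.085}, {"delta_rot": [0.0, 0.0, -1.1], "linear": [-0.016, -0.035, -0.001], "grip": 0.085}, {"delta_rot": [0.0, 0.0, -1.0], "linear": [-0.016, -0.036, -0.001], "grip": 0.085}, {"delta_rot": [0.0, 0.0, -1.1], "linear": [-0.015, -0.035, -0.001], "grip": 0.085}]
end [ 0.5197 -0.1795  0.3403] [-0.0556 -3.1408 -0.    ]
```

>>> jog_arm([
  {"delta_rot": [0, 0, -0.8], "linear": [-0.03, -0.031, -0.012], "grip": 0.085},
  {"delta_rot": [0, 0, -0.8], "linear": [-0.029, -0.032, -0.013], "grip": 0.085},
  {"delta_rot": [0, 0, -0.8], "linear": [-0.029, -0.032, -0.012], "grip": 0.085},
  {"delta_rot": [0, 0, -0.8], "linear": [-0.029, -0.033, -0.013], "grip": 0.085},
  {"delta_rot": [0, 0, -0.8], "linear": [-0.028, -0.033, -0.012], "grip": 0.085},
  {"delta_rot": [0, 0, -0.8], "linear": [-0.028, -0.033, -0.013], "grip": 0.085},
  {"delta_rot": [0, 0, -0.8], "linear": [-0.027, -0.034, -0.012], "grip": 0.085},
  {"delta_rot": [0, 0, -0.8], "linear": [-0.027, -0.034, -0.013], "grip": 0.085},
  {"delta_rot": [0, 0, -1.1], "linear": [-0.022, -0.032, -0.001], "grip": 0.085},
  {"delta_rot": [0, 0, -1.1], "linear": [-0.022, -0.032, -0.001], "grip": 0.085},
])

```text
t: 1.1
tool_pos: [0.387, 0.1856, 0.3336]
tool_rot: [0.352, 3.121, 0.001]
contact_force: [1.5, 0.1, -0.9]
opening: 0.0851
grip_force: 0.0
```

>>> jog_arm([
  {"delta_rot": [0, 0, -1.1], "linear": [-0.021, -0.033, 0], "grip": 0.085},
  {"delta_rot": [0, 0, -1.0], "linear": [-0.021, -0.033, -0.001], "grip": 0.085},
  {"delta_rot": [0, 0, -1.1], "linear": [-0.02, -0.034, -0.001], "grip": 0.085},
  {"delta_rot": [0, 0, -1.1], "linear": [-0.019, -0.034, -0.001], "grip": 0.085},
  {"delta_rot": [0, 0, -1.1], "linear": [-0.018, -0.034, -0.001], "grip": 0.085},
  {"delta_rot": [0, 0, -1.1], "linear": [-0.018, -0.035, 0], "grip": 0.085},
  {"delta_rot": [0, 0, -1.1], "linear": [-0.018, -0.035, -0.001], "grip": 0.085},
  {"delta_rot": [0, 0, -1.1], "linear": [-0.016, -0.035, -0.001], "grip": 0.085},
  {"delta_rot": [0, 0, -1.0], "linear": [-0.016, -0.036, -0.001], "grip": 0.085},
  {"delta_rot": [0, 0, -1.1], "linear": [-0.015, -0.035, -0.001], "grip": 0.085},
])

```text
t: 2.1
tool_pos: [0.5188, -0.1812, 0.3407]
tool_rot: [-0.058, -3.14, -0.001]
contact_force: [0.3, 0.1, -0.3]
opening: 0.0852
grip_force: 0.0
```

```bash
python3 - <<'E'
from h import *
im,d,ci,o=grab('wrist'); save(im,'pics/w1.png'); st()
E
```

```text
{'t': 2.15, 'q': [-0.4764, -0.163, 1.6419, -0.0032, 1.6623, -2.0071], 'tool_pos': [0.5198, -0.1857, 0.3399], 'tool_rot': [-0.0633, -3.14, 0.0048], 'contact_force': [-2.8563, -2.6189, -0.3805], 'wrist_torque': [-0.0592, 0.0282, 0.04], 'opening': 0.0848, 'grip_force': 0.0}
```

View pics/w1.png

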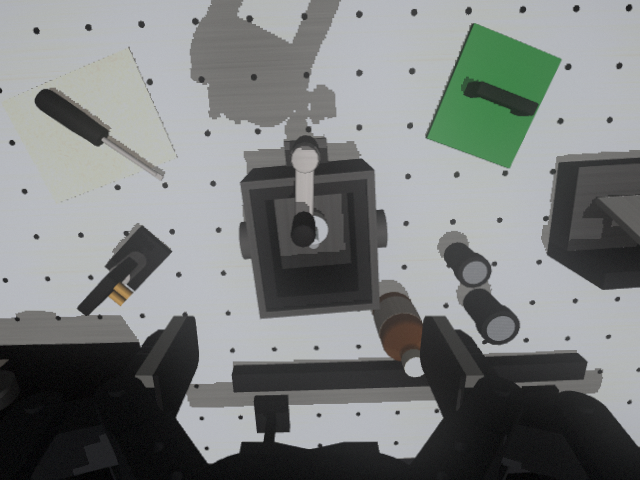

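The wrist view shows the chamber rim at about (245–378, 165–318). The lever runs from the hinge at (305,155) to the knob at (304,230). I'll fit the chamber, knob and ledge from a settled wrist view and the top view.

```bash
cat > fit.py <<'E'
from h import *
from scipy.optimize import differential_evolution as DE
def chamber(P,c0,lab):
    Q=P.reshape(-1,3); Q=Q[np.isfinite(Q[:,0])&(np.hypot(Q[:,0]-c0[0],Q[:,1]-c0[1])<.13)]
    Q=Q[(Q[:,2]>.082)&(Q[:,2]<.104)]
    def cost(x):
        a=x[2];d=Q[:,:2]-x[:2]; l=np.c_[d@[np.cos(a),np.sin(a)],d@[-np.sin(a),np.cos(a)]]
        out=np.maximum(abs(l[:,0])-.0765,abs(l[:,1])-.0665); inn=-np.maximum(abs(l[:,0])-.0685,abs(l[:,1])-.0585)
        e=np.maximum(out,inn); sig=.0015
        return -np.sum(1/(1+np.exp(e/sig)))+1.0*np.sum((e<.0)*0)
    r=DE(cost,[(c0[0]-.03,c0[0]+.03),(c0[1]-.03,c0[1]+.03),(-.15,.15)],seed=1,tol=1e-6)
    print(lab,'chamber',r.x.round(4),'deg',np.rad2deg(r.x[2]).round(2),-r.fun/len(Q),len(Q))
    return r.x
E
python3 - <<'E'
from fit import *
im,d,ci,o=grab('wrist'); st()
for n in ('top','wrist'):
    im,P=cloud(n); c=chamber(P,(.57,-.178),n)
    z=P[...,2]; m=(z>.152)&(z<.168)&(abs(P[...,0]-.54)<.04)&(abs(P[...,1]+.185)<.04)
    (x,y),r=cv2.minEnclosingCircle((P[m][:,:2]*1000).astype(np.float32)); print('knob',x,y,r,z[m].mean(),m.sum(),P[m][:,:2].mean(0))
    h=c[:2]-.095*np.array([np.cos(c[2]),np.sin(c[2])]); print('hinge',h, 'dist',np.hypot(*(np.array([x,y])/1000-h)),'ang',np.rad2deg(np.arctan2(y/1000-h[1],x/1000-h[0])))
    m=(z>.118)&(z<.125)&(abs(P[...,0]-h[0])<.02)&(abs(P[...,1]-h[1])<.02); print('hinge cap',P[m].mean(0) if m.any() else 0,m.sum())
# ledge from top: wall top & side edges
im,P=cloud('top'); z=P[...,2]
B=(P[...,0]>.45)&(P[...,0]<.68)&(P[...,1]>.1)&(P[...,1]<.33)
m=B&(abs(z-.107)<.003)&(P[...,0]>.595); q=(P[m][:,:2]*1000).astype(np.float32); print('walltop',cv2.minAreaRect(q),m.sum())
m=B&(abs(z-.04)<.006)&(P[...,0]<.53); q=(P[m][:,:2]*1000).astype(np.float32); print('ledgefront',cv2.minAreaRect(q),m.sum())
m=B&(z>.07)&(z<.158)&(P[...,0]<.592)&(P[...,1]>.17)&(P[...,1]<.25); q=P[m]; c=q.mean(0); n=np.linalg.svd(q-c)[2][2]; print('plate plane',c,n,np.abs((q-c)@n).mean(),m.sum())
m=B&(z>.120)&(P[...,0]<.6); q=P[m]; print('plate y',np.percentile(q[:,1],[1,99]),'ztop',np.percentile(q[:,2],[99]),'xmax',q[:,0].max())
E
```

```text
{'t': 2.2, 'q': [-0.4736, -0.1654, 1.6443, -0.001, 1.6648, -2.0031], 'tool_pos': [0.519, -0.1829, 0.3398], 'tool_rot': [-0.065, -3.1386, -0.0], 'contact_force': [-0.1152, 0.5445, -0.421], 'wrist_torque': [0.0424, 0.0415, 0.0067], 'opening': 0.0851, 'grip_force': 0.0}
top chamber [ 0.5732 -0.1753  0.0513] deg 2.94 0.36792807387611626 1842
knob 539.2858276367188 -184.75706481933594 10.862881660461426 0.1588880343818332 73 [ 0.53935856 -0.18437738]
hinge [ 0.47832979 -0.18013736] dist 0.06113084290748311 ang -4.334016130614126
hinge cap [ 0.48314541 -0.17957381  0.11912338] 15
wrist chamber [ 0.5753 -0.1795  0.0527] deg 3.02 0.36217901070597963 9801
knob 541.895751953125 -187.29356384277344 10.826027870178223 0.15974484019624363 497 [ 0.54080577 -0.18738448]
hinge [ 0.48044187 -0.18450113] dist 0.061517295525215995 ang -2.6017028739183203
hinge cap 0 0
walltop ((616.0950317382812, 216.3200225830078), (20.594287872314453, 169.7151641845703), 1.2728437185287476) 422
ledgefront ((517.8023071289062, 213.05490112304688), (27.93257713317871, 171.26705932617188), 1.4869276285171509) 673
plate plane [0.56739791 0.21001377 0.11563533] [-0.9374225  -0.03207364  0.34671363] 0.0010894691706225816 653
plate y [0.15456547 0.26312201] ztop [0.16760617] xmax 0.5946356957745449
```

```bash
python3 - <<'E'
from h import *
p,R=plan([((.5405,-.186,.20),down(86.5),4,.05),((.5405,-.186,.122),down(86.5),3,.05),((.5405,-.186,.122),down(86.5),3,.0)],dp=4)
h=np.array([.480,-.1825]); w=[]
for a in np.linspace(-3.5,-87,13)[1:]:
    w.append(((h[0]+.0605*np.cos(np.deg2rad(a)),h[1]+.0605*np.sin(np.deg2rad(a)),.122),down(90+a),1,0.0))
plan(w,p,R,dp=4)
E
```

```text
[{"delta_rot": [0.0, 0.0, 0.3], "linear": [-0.0055, -0.0005, 0.0349], "grip": 0.05}, {"delta_rot": [0.0, -0.1, 0.3], "linear": [-0.0055, -0.0006, 0.035], "grip": 0.05}, {"delta_rot": [0.0, 0.0, 0.2], "linear": [-0.0054, -0.0004, 0.0349], "grip": 0.05}, {"delta_rot": [0.0, 0.0, 0.3], "linear": [-0.0054, -0.0005, 0.035], "grip": 0.05}, {"delta_rot": [0.0, 0.0, 0.0], "linear": [0.0, 0.0, 0.026], "grip": 0.05}, {"delta_rot": [0.0, 0.0, 0.0], "linear": [0.0, 0.0, 0.026], "grip": 0.05}, {"delta_rot": [0.0, 0.0, 0.0], "linear": [-0.0001, 0.0, 0.026], "grip": 0.05}, {"delta_rot": [0.0, 0.0, 0.0], "linear": [0.0, 0.0, 0.0], "grip": 0.0}, {"delta_rot": [0.0, 0.0, 0.0], "linear": [0.0, 0.0, 0.0], "grip": 0.0}, {"delta_rot": [0.0, 0.0, 0.0], "linear": [0.0, 0.0, 0.0], "grip": 0.0}]
end [ 0.5405 -0.186   0.122 ] [-9.5200e-02 -3.1396e+00  1.0000e-04]
[{"delta_rot": [0.0, 0.0, 7.0], "linear": [0.0006, -0.0075, 0.0], "grip": 0.0}, {"delta_rot": [0.0, 0.0, 6.9], "linear": [0.0004, -0.0074, 0.0], "grip": 0.0}, {"delta_rot": [0.0, 0.0, 7.0], "linear": [0.0005, -0.0073, 0.0], "grip": 0.0}, {"delta_rot": [0.0, 0.0, 7.0], "linear": [0.0004, -0.0073, 0.0], "grip": 0.0}, {"delta_rot": [0.0, 0.0, 6.9], "linear": [0.0005, -0.0074, 0.0], "grip": 0.0}, {"delta_rot": [0.0, 0.0, 7.0], "linear": [0.0004, -0.0073, 0.0], "grip": 0.0}, {"delta_rot": [0.0, 0.0, 6.9], "linear": [0.0005, -0.0073, 0.0], "grip": 0.0}, {"delta_rot": [0.0, 0.0, 7.0], "linear": [0.0004, -0.0073, 0.0], "grip": 0.0}, {"delta_rot": [0.0, 0.0, 7.0], "linear": [0.0005, -0.0074, 0.0], "grip": 0.0}, {"delta_rot": [0.0, 0.0, 6.9], "linear": [0.0004, -0.0073, 0.0], "grip": 0.0}]
[{"delta_rot": [0.0, 0.0, 7.0], "linear": [0.0005, -0.0073, 0.0], "grip": 0.0}, {"delta_rot": [0.0, 0.0, 6.9], "linear": [0.0004, -0.0074, 0.0], "grip": 0.0}]
end [ 0.4831 -0.2429  0.122 ] [-2.1617e+00 -2.2791e+00  6.0000e-04]
```

>>> jog_arm([
  {"delta_rot": [0, 0, 0.3], "linear": [-0.0055, -0.0005, 0.035], "grip": 0.05},
  {"delta_rot": [0, 0, 0.3], "linear": [-0.0055, -0.0005, 0.035], "grip": 0.05},
  {"delta_rot": [0, 0, 0.2], "linear": [-0.0055, -0.0005, 0.035], "grip": 0.05},
  {"delta_rot": [0, 0, 0.3], "linear": [-0.0055, -0.0005, 0.035], "grip": 0.05},
  {"delta_rot": [0, 0, 0], "linear": [0, 0, 0.026], "grip": 0.05},
  {"delta_rot": [0, 0, 0], "linear": [0, 0, 0.026], "grip": 0.05},
  {"delta_rot": [0, 0, 0], "linear": [0, 0, 0.026], "grip": 0.05},
  {"delta_rot": [0, 0, 0], "linear": [0, 0, 0], "grip": 0.01},
  {"delta_rot": [0, 0, 0], "linear": [0, 0, 0], "grip": 0.01},
  {"delta_rot": [0, 0, 0], "linear": [0, 0, 0], "grip": 0.01},
], newtons=20)

```text
t: 3.2
tool_pos: [0.54, -0.1823, 0.1231]
tool_rot: [-0.088, -3.139, -0.0]
contact_force: [-1.3, -1.5, -8.1]
opening: 0.021
grip_force: 23.1
```

>>> jog_arm([
  {"delta_rot": [0, 0, 7], "linear": [0.0005, -0.0073, 0], "grip": 0.01},
  {"delta_rot": [0, 0, 7], "linear": [0.0005, -0.0073, 0], "grip": 0.01},
  {"delta_rot": [0, 0, 7], "linear": [0.0005, -0.0073, 0], "grip": 0.01},
  {"delta_rot": [0, 0, 7], "linear": [0.0005, -0.0073, 0], "grip": 0.01},
  {"delta_rot": [0, 0, 7], "linear": [0.0005, -0.0073, 0], "grip": 0.01},
  {"delta_rot": [0, 0, 7], "linear": [0.0005, -0.0073, 0], "grip": 0.01},
  {"delta_rot": [0, 0, 7], "linear": [0.0005, -0.0073, 0], "grip": 0.01},
  {"delta_rot": [0, 0, 7], "linear": [0.0005, -0.0073, 0], "grip": 0.01},
  {"delta_rot": [0, 0, 7], "linear": [0.0005, -0.0073, 0], "grip": 0.01},
  {"delta_rot": [0, 0, 7], "linear": [0.0005, -0.0073, 0], "grip": 0.01},
])

```text
t: 4.2
tool_pos: [0.4997, -0.2391, 0.1235]
tool_rot: [1.875, 2.508, -0.002]
contact_force: [10.1, -11.3, -18.0]
opening: 0.0213
grip_force: 22.3
```

>>> jog_arm([
  {"delta_rot": [0, 0, 7], "linear": [0.0005, -0.0073, 0], "grip": 0.01},
  {"delta_rot": [0, 0, 7], "linear": [0.0005, -0.0073, 0], "grip": 0.01},
  {"delta_rot": [0, 0, 0], "linear": [0, 0, 0], "grip": 0.01},
  {"delta_rot": [0, 0, 0], "linear": [0, 0, 0], "grip": 0.01},
])

```text
t: 4.6
tool_pos: [0.4845, -0.2416, 0.1237]
tool_rot: [2.162, 2.267, -0.003]
contact_force: [6.3, -11.6, -14.9]
opening: 0.0213
grip_force: 22.4
```

>>> jog_arm([
  {"delta_rot": [0, 0, 2], "linear": [0, -0.002, 0], "grip": 0.01},
  {"delta_rot": [0, 0, 2], "linear": [0, -0.002, 0], "grip": 0.01},
  {"delta_rot": [0, 0, 0], "linear": [0, 0, 0], "grip": 0.01},
])

```text
t: 4.9
tool_pos: [0.4844, -0.2408, 0.1239]
tool_rot: [2.235, 2.185, 0.01]
contact_force: [23.6, -10.1, -23.3]
opening: 0.0213
grip_force: 24.9
```

>>> jog_arm([
  {"delta_rot": [0, 0, 0], "linear": [0, 0.003, 0], "grip": 0.05},
  {"delta_rot": [0, 0, 0], "linear": [0, 0, 0], "grip": 0.05},
  {"delta_rot": [0, 0, 0], "linear": [0, 0, -0.03], "grip": 0.05},
  {"delta_rot": [0, 0, 0], "linear": [0, 0, -0.05], "grip": 0.05},
  {"delta_rot": [0, 0, 0], "linear": [0, 0, -0.05], "grip": 0.05},
  {"delta_rot": [0, 0, 0], "linear": [0, 0, -0.05], "grip": 0.05},
  {"delta_rot": [0, 0, 0], "linear": [0, 0, -0.03], "grip": 0.05},
  {"delta_rot": [0, 0, 0], "linear": [0, 0, 0], "grip": 0.05},
])

```text
t: 5.7
tool_pos: [0.4842, -0.2399, 0.3425]
tool_rot: [2.235, 2.188, 0.005]
contact_force: [0.5, -0.7, 0.5]
opening: 0.0501
grip_force: 0.0
```

```bash
python3 - <<'E'
from fit import *
st()
im,d,ci,o=grab('top'); im,P=cloud('top'); save(im,'pics/t2.png',(350,170,480,290),5)
z=P[...,2]; m=(z>.15)&(z<.168)&(abs(P[...,0]-.484)<.035)&(abs(P[...,1]+.24)<.035)
if m.sum()>5:
    (x,y),r=cv2.minEnclosingCircle((P[m][:,:2]*1000).astype(np.float32)); print('knob',x,y,r,m.sum())
E
```

```text
{'t': 5.7, 'q': [-0.5978, -0.201, 1.671, 0.0002, 1.6573, -0.5765], 'tool_pos': [0.4842, -0.2399, 0.3425], 'tool_rot': [2.235, 2.1879, 0.0047], 'contact_force': [0.5471, -0.7205, 0.5129], 'wrist_torque': [0.0045, -0.0347, -0.0124], 'opening': 0.0501, 'grip_force': 0.0}
```

>>> jog_arm([
  {"delta_rot": [0, 0, 0], "linear": [0, 0.045, 0], "grip": 0.04},
  {"delta_rot": [0, 0, 0], "linear": [0, 0.045, 0], "grip": 0.04},
  {"delta_rot": [0, 0, 0], "linear": [0, 0.045, 0], "grip": 0.04},
  {"delta_rot": [0, 0, 0], "linear": [0, 0.045, 0], "grip": 0.04},
  {"delta_rot": [0, 0, 0], "linear": [0, 0.045, 0], "grip": 0.04},
  {"delta_rot": [0, 0, 0], "linear": [0, 0.045, 0], "grip": 0.04},
])

```text
t: 6.35
tool_pos: [0.7534, -0.2441, 0.3314]
tool_rot: [-2.243, -2.196, 0.001]
contact_force: [0.7, -1.1, 0.8]
opening: 0.04
grip_force: 0.0
```

I sent those rows along tool y, which is world +x, instead of across. The arm stayed at z = 0.33, clear of everything, so it just gives me another pose for the arm model. I'll correct the course.

```bash
python3 -c "
from h import *
st()"
```

```text
{'t': 6.35, 'q': [-0.4072, 0.4154, 1.0277, 0.0001, 1.7011, -0.3858], 'tool_pos': [0.7534, -0.2441, 0.3314], 'tool_rot': [-2.2433, -2.1958, 0.0015], 'contact_force': [0.7478, -1.0824, 0.7828], 'wrist_torque': [-0.0377, -0.0255, 0.0266], 'opening': 0.04, 'grip_force': 0.0}
```

>>> jog_arm([
  {"delta_rot": [0, 0, 0], "linear": [0.042, -0.026, 0], "grip": 0.04},
  {"delta_rot": [0, 0, 0], "linear": [0.042, -0.026, 0], "grip": 0.04},
  {"delta_rot": [0, 0, 0], "linear": [0.042, -0.026, 0], "grip": 0.04},
  {"delta_rot": [0, 0, 0], "linear": [0.042, -0.026, 0], "grip": 0.04},
  {"delta_rot": [0, 0, 0], "linear": [0.042, -0.026, 0], "grip": 0.04},
  {"delta_rot": [0, 0, 0], "linear": [0.042, -0.026, 0], "grip": 0.04},
  {"delta_rot": [-8, 0, 0], "linear": [0.042, -0.026, 0], "grip": 0.04},
  {"delta_rot": [-8, 0, 0], "linear": [0.042, -0.026, 0], "grip": 0.04},
  {"delta_rot": [-8, 0, 0], "linear": [0.042, -0.026, 0], "grip": 0.04},
  {"delta_rot": [-8, 0, 0], "linear": [0.042, -0.026, 0], "grip": 0.04},
])

```text
t: 7.35
tool_pos: [0.5036, 0.1818, 0.3122]
tool_rot: [1.921, 1.878, 0.548]
contact_force: [0.1, 2.0, -0.5]
opening: 0.0402
grip_force: 0.0
```

```bash
python3 -c "
from h import *
st()"
```

```text
{'t': 7.35, 'q': [0.2939, -0.5501, 2.0518, -0.1856, 1.1035, 0.3549], 'tool_pos': [0.5036, 0.1818, 0.3122], 'tool_rot': [1.921, 1.8776, 0.548], 'contact_force': [0.1339, 2.0414, -0.4909], 'wrist_torque': [0.0421, 0.2204, -0.0229], 'opening': 0.0402, 'grip_force': 0.0}
```

>>> jog_arm([
  {"delta_rot": [0, 8, 0], "linear": [0, 0, 0], "grip": 0.04},
  {"delta_rot": [0, 8, 0], "linear": [0, 0, 0], "grip": 0.04},
  {"delta_rot": [0, 8, 0], "linear": [0, 0, 0], "grip": 0.04},
  {"delta_rot": [0, 8, 0], "linear": [0, 0, 0], "grip": 0.04},
  {"delta_rot": [0, 0, 0], "linear": [0, 0, 0], "grip": 0.04},
])

```text
t: 7.85
tool_pos: [0.5045, 0.1784, 0.3082]
tool_rot: [1.913, 2.192, 1.17]
contact_force: [-0.2, 0.1, -1.3]
opening: 0.0402
grip_force: 0.0
```

```bash
python3 -c "
from h import *
st()"
```

```text
{'t': 7.85, 'q': [-0.1089, -0.6036, 2.1475, 0.6575, 1.1803, -0.3705], 'tool_pos': [0.5045, 0.1784, 0.3082], 'tool_rot': [1.9131, 2.192, 1.1704], 'contact_force': [-0.1733, 0.0832, -1.2921], 'wrist_torque': [-0.2784, 0.1961, -0.0262], 'opening': 0.0402, 'grip_force': 0.0}
```

```bash
cat > kin.py <<'E'
from h import *
from scipy.optimize import least_squares
def Ry(a): return Ro.from_euler('y',a).as_matrix()
def Rz(a): return Ro.from_euler('z',a).as_matrix()
def fk(q,k):
    a1,b,d1,x2,L2,x3,L3,y4,x5,L6,sg=k
    R=Rz(q[0]); p=R@[a1,b,d1]
    R=R@Ry(q[1]); p=p+R@[x2,0,L2]
    R=R@Ry(q[2]); p=p+R@[x3,0,L3]
    W=p
    R=R@Rz(q[3]); p=p+R@[0,y4,0]
    R=R@Ry(q[4]); p=p+R@[x5,0,0]
    R=R@Rz(q[5]+np.pi/2); p=p+R@[0,0,L6]
    return p,R
D=[([1.07601,.0533,1.61415,0,1.476,-.11905],[.22910647,.58088886,.23017743],[-.58663,-3.085757,.0028]),
([-0.4736,-0.1654,1.6443,-0.001,1.6648,-2.0031],[0.519,-0.1829,0.3398],[-0.065,-3.1386,0]),
([-0.5978,-0.201,1.671,0.0002,1.6573,-0.5765],[0.4842,-0.2399,0.3425],[2.235,2.1879,0.0047]),
([-0.4072,0.4154,1.0277,0.0001,1.7011,-0.3858],[0.7534,-0.2441,0.3314],[-2.2433,-2.1958,0.0015]),
([0.2939,-0.5501,2.0518,-0.1856,1.1035,0.3549],[0.5036,0.1818,0.3122],[1.921,1.8776,0.548]),
([-0.1089,-0.6036,2.1475,0.6575,1.1803,-0.3705],[0.5045,0.1784,0.3082],[1.9131,2.192,1.1704])]
try: K=np.load('K.npy')
except Exception: K=None
if __name__=='__main__':
    def res(k,full=False):
        r=[]
        for q,p,rv in D:
            P,R=fk(q,k); r+=list((P-p)*1000); r+=list(np.rad2deg(Ro.from_matrix(R.T@Ro.from_rotvec(rv).as_matrix()).as_rotvec())*5)
        return np.array(r+list(np.array(k)[[0,3,5,7,8]]*3))
    s=least_squares(res,[0,.07,.35,0,.4,0,.4,0,0,.25,1],loss='soft_l1')
    print(s.x.round(4)); print(res(s.x)[:-5].reshape(-1,6).round(1)); np.save('K.npy',s.x)
E
python3 kin.py
```

```text
[-2.000e-04  7.420e-02  2.379e-01 -0.000e+00  4.264e-01  9.550e-02
  6.100e-01  0.000e+00 -0.000e+00  2.796e-01  1.000e+00]
[[ 0.  0.  0.  0.  0. -0.]
 [-0. -0. -0.  0. -0.  0.]
 [ 0.  0.  0.  0.  0.  0.]
 [-0. -0.  0.  0. -0.  0.]
 [ 0.  0. -0.  0.  0.  0.]
 [-0.  0.  0. -0.  0.  0.]]
```

```bash
cat >> kin.py <<'E'
lo=np.array([-3.01,-1.01,.06,-1.02,.09,-3.14]); hi=np.array([3.01,2.22,2.58,4.17,2.62,3.14])
def ik(p,R,seed=None,n=40,rng=np.random.default_rng(0)):
    best=None
    for s in ([seed] if seed is not None else [])+[rng.uniform(lo,hi) for _ in range(n if seed is None else 0)]:
        f=lambda q:np.r_[(fk(q,K)[0]-p)*10,Ro.from_matrix(fk(q,K)[1].T@R).as_rotvec()]
        r=least_squares(f,np.clip(s,lo+.01,hi-.01),bounds=(lo,hi))
        if best is None or r.cost<best.cost: best=r
        if best.cost<1e-8: break
    return best.x,best.cost
# ---- geometry (world)
def nz(v): return v/np.linalg.norm(v)
psi=np.deg2rad(1.6)
ex=np.array([np.cos(psi),np.sin(psi),0]); ey=np.array([-np.sin(psi),np.cos(psi),0]); ez=np.array([0,0,1.])
t20=np.deg2rad(20)
cz0=np.cos(t20)*ex-np.sin(t20)*ez; cx0=-np.sin(t20)*ex-np.cos(t20)*ez
def toolR(cx,cz,al,s):   # al deg in-plate angle toward cover +y; s=sign of tool y along handle dir
    cy=np.cross(cz,cx); a=np.deg2rad(al); z=np.cos(a)*cx+np.sin(a)*cy; y=s*cz; return np.c_[np.cross(y,z),y,z]
E
python3 - <<'E'
from kin import *
ct=np.array([.5674,.2095,.1156]); u=-cx0
top=ct+u*((.163-ct[2])/u[2])+.004*cz0; print('top edge mid',top.round(4))
T=np.deg2rad(15)
for al in (0,10,20,30,45):
  for s in (1,-1):
    R0=toolR(cx0,cz0,al,s); p0=top+.022*cx0
    q0,c0=ik(p0,R0)
    czf=np.cos(T)*ez+np.sin(T)*ex; cxf=np.cos(T)*ex-np.sin(T)*ez
    Rf=toolR(cxf,czf,al,s); pf=np.array([.497,.2095,.06])
    qf,cf=ik(pf,Rf)
    print(al,s,'start',q0.round(2),f'{c0:.1e}','final',qf.round(2),f'{cf:.1e}')
E
```

```text
top edge mid [0.5884 0.2101 0.1616]
0 1 start [0.2  0.32 1.49 0.06 1.67 0.17] 1.2e-21 final [ 0.48 -0.05  2.5   3.84  0.72  2.71] 8.4e-21
0 -1 start [ 0.2   0.32  1.49  0.06  1.67 -2.97] 6.0e-18 final [ 0.48 -0.05  2.5   3.84  0.72 -0.44] 1.3e-18
10 1 start [0.13 0.3  1.53 0.21 1.65 0.11] 2.0e-31 final [ 0.31 -0.11  2.56  3.32  0.63  3.07] 3.1e-21
10 -1 start [ 0.13  0.3   1.53  0.21  1.65 -3.03] 1.2e-17 final [ 0.31 -0.11  2.56  3.32  0.63 -0.07] 1.2e-26
20 1 start [0.06 0.28 1.57 0.36 1.63 0.06] 1.2e-23 final [ 0.13 -0.12  2.58  2.74  0.68 -2.8 ] 7.3e-05
20 -1 start [ 0.06  0.28  1.57  0.36  1.63 -3.09] 1.4e-16 final [ 0.13 -0.12  2.58  2.74  0.68  0.35] 7.3e-05
30 1 start [-0.    0.28  1.61  0.51  1.62 -0.01] 2.9e-20 final [-0.04 -0.08  2.56  2.3   0.84 -2.52] 6.0e-21
30 -1 start [-0.    0.28  1.61  0.51  1.62  3.13] 1.1e-14 final [-0.04 -0.08  2.56  2.3   0.84  0.62] 4.1e-24
45 1 start [-0.09  0.29  1.67  0.74  1.62 -0.11] 8.4e-31 final [-0.22  0.06  2.46  1.9   1.12 -2.36] 1.3e-20
45 -1 start [-0.09  0.29  1.67  0.74  1.62  3.03] 1.5e-20 final [-0.22  0.06  2.46  1.9   1.12  0.78] 1.1e-27
```

```bash
python3 - <<'E'
from kin import *
def pose(al,Td,p,s=1):
    T=np.deg2rad(Td); czf=np.cos(T)*ez+np.sin(T)*ex; cxf=np.cos(T)*ex-np.sin(T)*ez
    return toolR(cxf,czf,al,s)
seed=np.array([-.1,0,2.5,2.1,1,-2.4])
for al in (25,35,45,55):
  for Td in (12,18,25):
    R=pose(al,Td,None); r=[]
    for p in ([.497,.2095,.06],[.497,.2095,.035],[.46,.2095,.035],[.497,.125,.035],[.46,.2095,.12]):
        q,c=ik(np.array(p),R,seed); r.append((q[2].round(2),q[4].round(2),c<1e-6))
    p=np.array(p); W=p-R[:,2]*.28
    print(al,Td,q.round(2),'wristz',(.044-R[2,2]*.28).round(3),r)
E
```

```text
25 12 [-0.16 -0.05  2.58  2.2   1.2  -2.55] wristz 0.097 [(np.float64(2.57), np.float64(0.83), np.True_), (np.float64(2.54), np.float64(0.91), np.True_), (np.float64(2.58), np.float64(1.09), np.False_), (np.float64(2.57), np.float64(1.03), np.True_), (np.float64(2.58), np.float64(1.2), np.False_)]
25 18 [-0.08 -0.56  2.58  1.35  0.71 -1.5 ] wristz 0.122 [(np.float64(2.58), np.float64(0.67), np.False_), (np.float64(2.56), np.float64(0.75), np.True_), (np.float64(2.58), np.float64(1.01), np.False_), (np.float64(2.58), np.float64(0.91), np.False_), (np.float64(2.58), np.float64(0.71), np.False_)]
25 25 [ 0.02 -0.65  2.58  1.04  0.57 -1.07] wristz 0.151 [(np.float64(2.58), np.float64(0.52), np.True_), (np.float64(2.56), np.float64(0.58), np.True_), (np.float64(2.58), np.float64(0.72), np.False_), (np.float64(2.58), np.float64(0.78), np.False_), (np.float64(2.58), np.float64(0.57), np.False_)]
35 12 [-0.24 -0.21  2.58  1.87  1.13 -2.26] wristz 0.092 [(np.float64(2.53), np.float64(1.0), np.True_), (np.float64(2.5), np.float64(1.05), np.True_), (np.float64(2.58), np.float64(1.08), np.False_
[... 1785 characters left out ...]
 np.True_), (np.float64(2.3), np.float64(1.44), np.True_), (np.float64(2.5), np.float64(1.31), np.True_)]
55 18 [-0.31 -0.17  2.5   1.61  1.27 -2.05] wristz 0.094 [(np.float64(2.37), np.float64(1.26), np.True_), (np.float64(2.34), np.float64(1.27), np.True_), (np.float64(2.43), np.float64(1.29), np.True_), (np.float64(2.31), np.float64(1.39), np.True_), (np.float64(2.5), np.float64(1.27), np.True_)]
55 25 [-0.31 -0.21  2.49  1.53  1.24 -1.87] wristz 0.112 [(np.float64(2.36), np.float64(1.22), np.True_), (np.float64(2.34), np.float64(1.22), np.True_), (np.float64(2.43), np.float64(1.24), np.True_), (np.float64(2.31), np.float64(1.35), np.True_), (np.float64(2.49), np.float64(1.24), np.True_)]
```

```bash
cat > way.py <<'E'
from kin import *
AL=45
def Rt(Td):  # plate tilt: Td=110 -> leaning start, 0 -> flat handle up
    T=np.deg2rad(Td); return toolR(np.cos(T)*ex-np.sin(T)*ez, np.cos(T)*ez+np.sin(T)*ex, AL, 1)
def check(way,q=None,p=None,R=None):
    o=ctrl.get_obs()
    if q is None: q=np.array(o['q'])
    if p is None: p=np.array(o['tool_pos']);R=Ro.from_rotvec(o['tool_rot']).as_matrix()
    for pos,Rg,n,g in way:
        w=Ro.from_matrix(R.T@Rg).as_rotvec(); p0=p;R0=R
        for i in range(1,n+1):
            p=p0+(np.array(pos)-p0)*i/n; R=R0@Ro.from_rotvec(w*i/n).as_matrix()
            qn,c=ik(p,R,q); bad=c>1e-6 or (abs(qn-q)>np.array([.18,.18,.22,.22,.22,.22])).any()
            if bad: print('BAD',i,n,p.round(3),c,(qn-q).round(2))
            q=qn
        print('q',q.round(2))
    return q
E
python3 - <<'E'
from way import *
top=np.array([.5884,.2101,.1616]); R=Rt(110); p0=top-.018*-cx0+.015*ey; pa=p0-.09*R[:,2]
print('p0',p0,'pa',pa,'toolz',R[:,2])
o=ctrl.get_obs()
w=[((.50,.10,.33),R,7,.04),(pa,R,5,.04)]
check(w); plan(w)
im,P=cloud('top')
hsv=cv2.cvtColor(im,cv2.COLOR_RGB2HSV); g=(hsv[...,0]>45)&(hsv[...,0]<75)&(hsv[...,1]>120)
n,l,s,c=cv2.connectedComponentsWithStats(g.astype(np.uint8))
for i in range(1,n):
    if s[i,4]>200: print('green',c[i],np.nanmean(P[l==i],0).round(3),np.nanmin(P[l==i],0).round(3),np.nanmax(P[l==i],0).round(3))
E
```

```text
p0 [0.58182721 0.22492226 0.14468553] pa [0.60536168 0.1619152  0.20448721] toolz [-0.26149405  0.70007839 -0.66446302]
q [-0.29 -0.05  1.71  0.7   1.98 -0.06]
q [-0.16  0.27  1.58  0.72  1.75 -0.08]
[{"delta_rot": [6.1, 1.8, 4.2], "linear": [-0.008, 0.001, -0.008], "grip": 0.04}, {"delta_rot": [6.0, 1.7, 4.3], "linear": [-0.008, 0.001, -0.009], "grip": 0.04}, {"delta_rot": [6.1, 1.8, 4.2], "linear": [-0.007, 0.001, -0.009], "grip": 0.04}, {"delta_rot": [6.1, 1.8, 4.3], "linear": [-0.007, 0.0, -0.009], "grip": 0.04}, {"delta_rot": [6.1, 1.8, 4.2], "linear": [-0.007, 0.0, -0.01], "grip": 0.04}, {"delta_rot": [6.0, 1.7, 4.3], "linear": [-0.006, -0.001, -0.01], "grip": 0.04}, {"delta_rot": [6.1, 1.8, 4.2], "linear": [-0.006, -0.001, -0.009], "grip": 0.04}, {"delta_rot": [0.0, 0.0, 0.0], "linear": [-0.003, 0.029, 0.02], "grip": 0.04}, {"delta_rot": [0.0, 0.0, 0.0], "linear": [-0.003, 0.028, 0.02], "grip": 0.04}, {"delta_rot": [0.0, 0.0, 0.0], "linear": [-0.004, 0.029, 0.019], "grip": 0.04}]
[{"delta_rot": [0.0, 0.0, 0.0], "linear": [-0.003, 0.028, 0.02], "grip": 0.04}, {"delta_rot": [0.0, 0.0, 0.0], "linear": [-0.003, 0.029, 0.02], "grip": 0.04}]
end [0.6053 0.1621 0.2046] [-1.7399 -1.546  -0.3774]
green [325.34676564 279.68292683] [0.431 0.034 0.008] [ 0.354 -0.036 -0.003] [0.508 0.104 0.043]
green [228.93759513 318.89649924] [0.327 0.278 0.009] [ 0.247  0.198 -0.003] [0.408 0.36  0.05 ]
```

>>> jog_arm([
  {"delta_rot": [6.1, 1.8, 4.2], "linear": [-0.008, 0.001, -0.008], "grip": 0.04},
  {"delta_rot": [6.0, 1.7, 4.3], "linear": [-0.008, 0.001, -0.009], "grip": 0.04},
  {"delta_rot": [6.1, 1.8, 4.2], "linear": [-0.007, 0.001, -0.009], "grip": 0.04},
  {"delta_rot": [6.1, 1.8, 4.3], "linear": [-0.007, 0.0, -0.009], "grip": 0.04},
  {"delta_rot": [6.1, 1.8, 4.2], "linear": [-0.007, 0.0, -0.01], "grip": 0.04},
  {"delta_rot": [6.0, 1.7, 4.3], "linear": [-0.006, -0.001, -0.01], "grip": 0.04},
  {"delta_rot": [6.1, 1.8, 4.2], "linear": [-0.006, -0.001, -0.009], "grip": 0.04},
  {"delta_rot": [0.0, 0.0, 0.0], "linear": [-0.003, 0.029, 0.02], "grip": 0.04},
  {"delta_rot": [0.0, 0.0, 0.0], "linear": [-0.003, 0.028, 0.02], "grip": 0.04},
  {"delta_rot": [0.0, 0.0, 0.0], "linear": [-0.004, 0.029, 0.019], "grip": 0.04},
])

```text
t: 8.85
tool_pos: [0.5649, 0.1406, 0.2569]
tool_rot: [-1.74, -1.555, -0.374]
contact_force: [0.1, -0.0, 0.1]
opening: 0.0407
grip_force: 0.0
```

>>> jog_arm([
  {"delta_rot": [0.0, 0.0, 0.0], "linear": [-0.003, 0.028, 0.02], "grip": 0.04},
  {"delta_rot": [0.0, 0.0, 0.0], "linear": [-0.003, 0.029, 0.02], "grip": 0.04},
  {"delta_rot": [0.0, 0.0, 0.0], "linear": [0, 0, 0], "grip": 0.04},
  {"delta_rot": [0.0, 0.0, 0.0], "linear": [0, 0, 0], "grip": 0.04},
  {"delta_rot": [0.0, 0.0, 0.0], "linear": [0, 0, 0], "grip": 0.04},
])

```text
t: 9.35
tool_pos: [0.6062, 0.1651, 0.21]
tool_rot: [-1.738, -1.556, -0.379]
contact_force: [0.5, -0.1, -0.1]
opening: 0.0398
grip_force: 0.0
```

```bash
python3 - <<'E'
from way import *
st(); im,d,ci,o=grab('wrist'); save(im,'pics/w3.png'); im,P=cloud('wrist')
m=(P[...,2]>.07)&(P[...,2]<.158)&(P[...,0]<.592)&(P[...,0]>.5)&(P[...,1]>.17)&(P[...,1]<.26)
print(m.sum())
if m.sum()>50:
    q=P[m]; c=np.median(q,0); k=np.abs((q-c)@-cz0)<.01; q=q[k]; c=q.mean(0); n=np.linalg.svd(q-c,full_matrices=False)[2][2]; print(c,n,len(q),np.abs((q-c)@n).mean())
    m=(P[...,2]>.13)&(P[...,0]<.61)&(P[...,0]>.55)&(P[...,1]>.1)&(P[...,1]<.3); q=P[m]; print(np.percentile(q,[1,50,99],axis=0).round(4))
E
```

```text
{'t': 9.35, 'q': [-0.1532, 0.2665, 1.5701, 0.7199, 1.7471, -0.0773], 'tool_pos': [0.6062, 0.1651, 0.21], 'tool_rot': [-1.7379, -1.556, -0.3788], 'contact_force': [0.4674, -0.1168, -0.1484], 'wrist_torque': [-0.3238, -0.1362, -0.0829], 'opening': 0.0398, 'grip_force': 0.0}
931
[0.58433194 0.20500701 0.10230612] [-0.55507638 -0.0185078  -0.83159346] 857 0.002755347257499215
[[0.5725 0.1118 0.1615]
 [0.585  0.1282 0.2646]
 [0.6093 0.2492 0.294 ]]
```

View pics/w3.png

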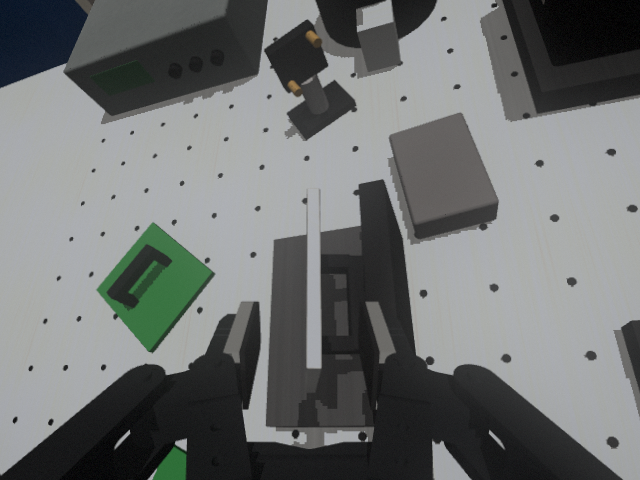

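The wrist view looks along the plate edge-on. The bright top edge runs from (314,190) to (314,370), centred between the fingers (250 and 370), and the handle is on the wall side at (340,300). I'll measure the edge.

```bash
python3 - <<'E'
from way import *
im,P=cloud('wrist'); R=Ro.from_rotvec(np.load('pics/wrist_last.npz')['r']).as_matrix(); tp=np.load('pics/wrist_last.npz')['p']
m=np.zeros((480,640),bool); m[186:370,306:323]=1; m&=(im.min(-1)>150)&(P[...,2]>.14)&(P[...,2]<.19)
q=P[m]; print(m.sum(),np.percentile(q,[2,50,98],axis=0).round(4)); c=np.median(q,0); print('in tool',(R.T@(c-tp)).round(4), 'dir',np.linalg.svd(q-q.mean(0),full_matrices=False)[2][0].round(3))
print('R diff deg',np.rad2deg(Ro.from_matrix(R.T@Rt(110)).as_rotvec()).round(2))
e=np.array([np.median(q[:,0]),(np.percentile(q[:,1],2)+np.percentile(q[:,1],98))/2,np.median(q[:,2])]); print('edge mid',e)
pt=e+.018*cx0+.015*ey; print('target',pt,'tool delta',(R.T@(pt-tp)).round(4))
E
```

```text
2215 [[0.588  0.1542 0.1616]
 [0.592  0.1982 0.1635]
 [0.5959 0.2585 0.1651]]
in tool [-0.0102  0.0032  0.0579] dir [ 0.027 -1.     0.001]
R diff deg [0.12 0.25 0.43]
edge mid [0.59202328 0.20634927 0.1635076 ]
target [0.58545049 0.22117153 0.14659313] tool delta [-0.0064  0.0034  0.0869]
```

>>> jog_arm([
  {"delta_rot": [0, 0, 0], "linear": [-0.003, 0.0015, 0.022], "grip": 0.04},
  {"delta_rot": [0, 0, 0], "linear": [-0.003, 0.0015, 0.022], "grip": 0.04},
  {"delta_rot": [0, 0, 0], "linear": [0, 0, 0.022], "grip": 0.04},
  {"delta_rot": [0, 0, 0], "linear": [0, 0, 0.021], "grip": 0.04},
  {"delta_rot": [0, 0, 0], "linear": [0, 0, 0], "grip": 0.04},
  {"delta_rot": [0, 0, 0], "linear": [0, 0, 0], "grip": 0.012},
  {"delta_rot": [0, 0, 0], "linear": [0, 0, 0], "grip": 0.003},
  {"delta_rot": [0, 0, 0], "linear": [0, 0, 0], "grip": 0.003},
  {"delta_rot": [0, 0, 0], "linear": [0, 0, 0], "grip": 0.0},
], newtons=90)

```text
t: 10.3
tool_pos: [0.5858, 0.2208, 0.1479]
tool_rot: [-1.737, -1.554, -0.38]
contact_force: [-2.0, -1.9, 6.6]
opening: 0.0063
grip_force: 88.1
```

```bash
python3 - <<'E'
from way import *
w=[((.575,.221,.19),Rt(110),3,0),((.545,.221,.30),Rt(110),4,0),((.515,.221,.30),Rt(65),6,0),((.50,.221,.26),Rt(20),6,0),((.495,.221,.12),Rt(20),4,0),((.495,.221,.09),Rt(20),3,0)]
check(w); plan(w)
for al in (45,50,55):
    AL=al
E
```

```text
q [-0.08  0.22  1.66  0.75  1.67 -0.04]
q [-0.08  0.05  1.65  0.77  1.8   0.07]
q [-0.12 -0.4   2.07  0.88  1.32 -0.49]
q [-0.18 -0.63  2.47  1.45  0.98 -1.49]
q [-0.18 -0.24  2.5   1.74  1.   -2.  ]
q [-0.18 -0.12  2.49  1.8   1.02 -2.11]
[{"delta_rot": [0.0, 0.0, 0.1], "linear": [0.009, -0.008, -0.008], "grip": 0}, {"delta_rot": [0.1, 0.1, 0.2], "linear": [0.008, -0.008, -0.009], "grip": 0}, {"delta_rot": [0.0, 0.0, 0.1], "linear": [0.009, -0.008, -0.008], "grip": 0}, {"delta_rot": [0.0, 0.0, 0.0], "linear": [0.017, -0.017, -0.016], "grip": 0}, {"delta_rot": [0.0, 0.0, 0.0], "linear": [0.016, -0.016, -0.017], "grip": 0}, {"delta_rot": [0.0, 0.0, 0.0], "linear": [0.017, -0.017, -0.016], "grip": 0}, {"delta_rot": [0.0, 0.0, 0.0], "linear": [0.016, -0.016, -0.016], "grip": 0}, {"delta_rot": [-5.3, 0.0, -5.3], "linear": [-0.001, -0.005, 0.001], "grip": 0}, {"delta_rot": [-5.3, 0.0, -5.3], "linear": [-0.001, -0.005, 0.001], "grip": 0}, {"delta_rot": [-5.3, 0.0, -5.3], "linear": [0.0, -0.005, 0.0], "grip": 0}]
[{"delta_rot": [-5.3, 0.0, -5.3], "linear": [0.0, -0.005, 0.0], "grip": 0}, {"
[... 527 characters left out ...]
-0.007, 0.001], "grip": 0}, {"delta_rot": [-5.3, 0.0, -5.3], "linear": [0.0, -0.007, 0.001], "grip": 0}, {"delta_rot": [0.0, 0.0, 0.0], "linear": [-0.008, -0.033, 0.008], "grip": 0}]
[{"delta_rot": [0.0, 0.0, 0.0], "linear": [-0.007, -0.033, 0.007], "grip": 0}, {"delta_rot": [0.0, 0.0, 0.0], "linear": [-0.008, -0.034, 0.008], "grip": 0}, {"delta_rot": [0.0, 0.0, 0.0], "linear": [-0.008, -0.033, 0.008], "grip": 0}, {"delta_rot": [0.0, 0.0, 0.0], "linear": [-0.002, -0.009, 0.002], "grip": 0}, {"delta_rot": [0.0, 0.0, 0.0], "linear": [-0.003, -0.01, 0.003], "grip": 0}, {"delta_rot": [0.0, 0.0, 0.0], "linear": [-0.002, -0.009, 0.002], "grip": 0}]
end [0.495  0.221  0.0901] [1.067  2.0054 1.7242]
```

>>> jog_arm([
  {"delta_rot": [0, 0, 0.1], "linear": [0.009, -0.008, -0.008], "grip": 0},
  {"delta_rot": [0.1, 0.1, 0.2], "linear": [0.008, -0.008, -0.009], "grip": 0},
  {"delta_rot": [0, 0, 0.1], "linear": [0.009, -0.008, -0.008], "grip": 0},
  {"delta_rot": [0, 0, 0], "linear": [0.017, -0.017, -0.016], "grip": 0},
  {"delta_rot": [0, 0, 0], "linear": [0.016, -0.016, -0.017], "grip": 0},
  {"delta_rot": [0, 0, 0], "linear": [0.017, -0.017, -0.016], "grip": 0},
  {"delta_rot": [0, 0, 0], "linear": [0.016, -0.016, -0.016], "grip": 0},
  {"delta_rot": [0, 0, 0], "linear": [0, 0, 0], "grip": 0},
])

```text
t: 11.1
tool_pos: [0.5455, 0.222, 0.3034]
tool_rot: [-1.74, -1.554, -0.385]
contact_force: [0.1, -0.9, -4.1]
opening: 0.0061
grip_force: 88.2
```

```bash
python3 - <<'E'
from way import *
st()
w=[((.515,.221,.30),Rt(65),7,0),((.50,.221,.26),Rt(20),7,0)]
check(w); plan(w)
E
```

```text
{'t': 11.1, 'q': [-0.0775, 0.0485, 1.6523, 0.7677, 1.7924, 0.0733], 'tool_pos': [0.5455, 0.222, 0.3034], 'tool_rot': [-1.7403, -1.5536, -0.3849], 'contact_force': [0.08, -0.8865, -4.1436], 'wrist_torque': [-0.7306, -0.4064, -0.06], 'opening': 0.0061, 'grip_force': 88.1791}
q [-0.12 -0.4   2.07  0.88  1.32 -0.49]
q [-0.18 -0.63  2.47  1.45  0.98 -1.49]
[{"delta_rot": [-4.5, 0.0, -4.5], "linear": [-0.001, -0.004, 0.001], "grip": 0}, {"delta_rot": [-4.5, 0.0, -4.5], "linear": [-0.001, -0.004, 0.001], "grip": 0}, {"delta_rot": [-4.5, 0.0, -4.5], "linear": [-0.001, -0.004, 0.001], "grip": 0}, {"delta_rot": [-4.5, 0.0, -4.4], "linear": [0.0, -0.005, 0.0], "grip": 0}, {"delta_rot": [-4.5, 0.0, -4.5], "linear": [0.0, -0.004, 0.0], "grip": 0}, {"delta_rot": [-4.5, 0.1, -4.5], "linear": [0.0, -0.005, 0.0], "grip": 0}, {"delta_rot": [-4.5, 0.0, -4.5], "linear": [0.0, -0.004, -0.001], "grip": 0}, {"delta_rot": [-4.5, 0.0, -4.5], "linear": [-0.003, -0.004, 0.003], "grip": 0}, {"delta_rot": [-4.6, 0.0, -4.6], "linear": [-0.002, -0.005, 0.003], "grip": 0}, {"delta_rot": [-4.5, 0.0, -4.5], "linear": [-0.003, -0.005, 0.002], "grip": 0}]
[{"delta_rot": [-4.6, 0.0, -4.6], "linear": [-0.001, -0.006, 0.002], "grip": 0}, {"delta_rot": [-4.5, 0.0, -4.5], "linear": [-0.002, -0.006, 0.002], "grip": 0}, {"delta_rot": [-4.5, 0.0, -4.6], "linear": [0.0, -0.006, 0.001], "grip": 0}, {"delta_rot": [-4.6, 0.0, -4.5], "linear": [-0.001, -0.006, 0.0], "grip": 0}]
end [0.4999 0.2208 0.2596] [1.067  2.0039 1.7254]
```

>>> jog_arm([
  {"delta_rot": [-4.5, 0.0, -4.5], "linear": [-0.001, -0.004, 0.001], "grip": 0},
  {"delta_rot": [-4.5, 0.0, -4.5], "linear": [-0.001, -0.004, 0.001], "grip": 0},
  {"delta_rot": [-4.5, 0.0, -4.5], "linear": [-0.001, -0.004, 0.001], "grip": 0},
  {"delta_rot": [-4.5, 0.0, -4.5], "linear": [0.0, -0.005, 0.0], "grip": 0},
  {"delta_rot": [-4.5, 0.0, -4.5], "linear": [0.0, -0.004, 0.0], "grip": 0},
  {"delta_rot": [-4.5, 0.0, -4.5], "linear": [0.0, -0.005, 0.0], "grip": 0},
  {"delta_rot": [-4.5, 0.0, -4.5], "linear": [0.0, -0.004, -0.001], "grip": 0},
  {"delta_rot": [-4.5, 0.0, -4.5], "linear": [-0.003, -0.004, 0.003], "grip": 0},
  {"delta_rot": [-4.6, 0.0, -4.6], "linear": [-0.002, -0.005, 0.003], "grip": 0},
  {"delta_rot": [-4.5, 0.0, -4.5], "linear": [-0.003, -0.005, 0.002], "grip": 0},
])

```text
t: 12.1
tool_pos: [0.5068, 0.2201, 0.2754]
tool_rot: [-1.541, -2.226, -1.539]
contact_force: [-0.8, 0.8, -4.0]
opening: 0.0062
grip_force: 88.3
```

>>> jog_arm([
  {"delta_rot": [-4.6, 0.0, -4.6], "linear": [-0.001, -0.006, 0.002], "grip": 0},
  {"delta_rot": [-4.5, 0.0, -4.5], "linear": [-0.002, -0.006, 0.002], "grip": 0},
  {"delta_rot": [-4.5, 0.0, -4.6], "linear": [0.0, -0.006, 0.001], "grip": 0},
  {"delta_rot": [-4.6, 0.0, -4.5], "linear": [-0.001, -0.006, 0.0], "grip": 0},
  {"delta_rot": [0, 0, 0], "linear": [0, 0, 0], "grip": 0},
  {"delta_rot": [0, 0, 0], "linear": [0, 0, 0], "grip": 0},
  {"delta_rot": [0, 0, 0], "linear": [0, 0, 0], "grip": 0},
])

```text
t: 12.8
tool_pos: [0.4991, 0.2204, 0.2554]
tool_rot: [1.075, 2.011, 1.721]
contact_force: [0.7, 0.0, -4.0]
opening: 0.0058
grip_force: 88.7
```

```bash
python3 - <<'E'
from way import *
o=st()
im,d,ci,o=grab('wrist'); save(im,'pics/w4.png')
im2,d,ci,o=grab('scene'); save(im2,'pics/s4.png',(220,130,480,330),3)
print('R err',np.rad2deg(Ro.from_matrix(Ro.from_rotvec(o['tool_rot']).as_matrix().T@Rt(20)).as_rotvec()).round(2))
E
```

```text
{'t': 12.8, 'q': [-0.1788, -0.6228, 2.4717, 1.4495, 0.9865, -1.4839], 'tool_pos': [0.4991, 0.2204, 0.2554], 'tool_rot': [1.0755, 2.0109, 1.7214], 'contact_force': [0.7258, 0.0433, -4.0329], 'wrist_torque': [-0.7008, 0.897, 0.0365], 'opening': 0.0058, 'grip_force': 88.6932}
R err [-0.37 -0.01 -0.26]
```

View pics/s4.png

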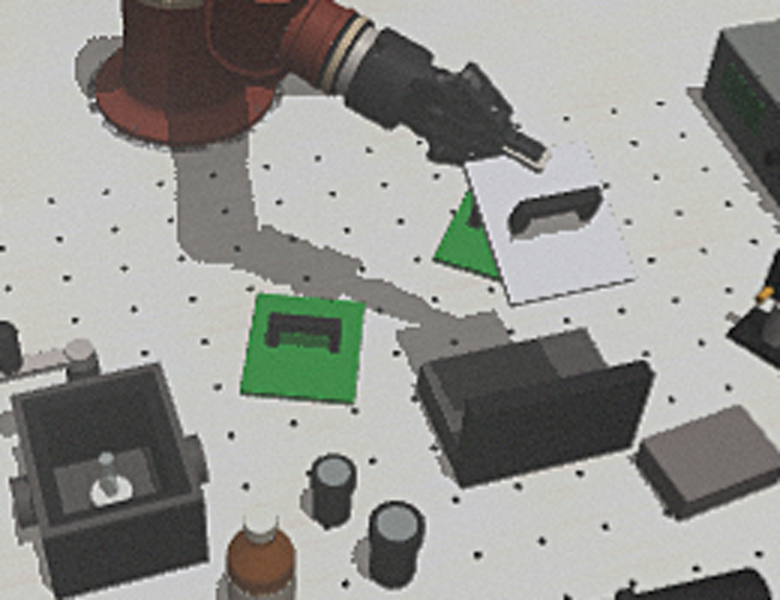

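The scene view shows the cover held handle-up by its rear edge (crop 545,220) above the ledge, and the lever open at crop (40,360). I'll measure how the plate sits in the hand and where the wall is.

```bash
python3 - <<'E'
from way import *
im,P=cloud('scene'); f=np.load('pics/scene_last.npz'); R=Ro.from_rotvec(f['r']).as_matrix(); tp=f['p']
m=(im.min(-1)>140)&(P[...,2]>.19)&(P[...,2]<.31)&(P[...,0]>.44)&(P[...,0]<.66)&(P[...,1]>.1)&(P[...,1]<.33)
q=P[m]; c=np.median(q,0); q=q[np.linalg.norm(q-c,axis=1)<.1]
n=np.linalg.svd(q-q.mean(0),full_matrices=False)[2][2]; n*=np.sign(n[2]); print(len(q),'normal',n.round(3),'expect',R[:,1].round(3),'top offset along y',((q-tp)@R[:,1]).mean().round(4))
cx=np.cross(ey,R[:,1]); cx=nz(cx); l=np.c_[(q-tp)@cx,(q-tp)@np.cross(R[:,1],cx)]
print('plate extents rel TCP: x',np.percentile(l[:,0],[.5,99.5]).round(4),'y',np.percentile(l[:,1],[.5,99.5]).round(4)); print(cv2.minAreaRect((l*1000).astype(np.float32)))
z=P[...,2]; B=(P[...,0]>.45)&(P[...,0]<.68)&(P[...,1]>.1)&(P[...,1]<.33)
mw=B&(abs(z-.107)<.003)&(P[...,0]>.58); print('wall top',cv2.minAreaRect((P[mw][:,:2]*1000).astype(np.float32)),mw.sum())
E
```

```text
1617 normal [0.369 0.013 0.929] expect [0.349 0.011 0.937] top offset along y 0.002
plate extents rel TCP: x [-0.0147  0.1141] y [-0.0682  0.0408]
((42.93981170654297, -13.320175170898438), (144.67234802246094, 111.81458282470703), 0.06572218239307404)
wall top ((618.3533935546875, 211.37322998046875), (21.68793487548828, 170.07835388183594), 2.4245967864990234) 357
```

```bash
python3 - <<'E'
from way import *
R=Ro.from_rotvec(ctrl.get_obs()['tool_rot']).as_matrix()
w=[((.494,.2204,.105),R,5,0),((.494,.2204,.086),R,4,0)]
check(w); plan(w,dp=4); print('down 1mm in tool',(R.T@[0,0,-.001]).round(5),'back -x 1mm',(R.T@-ex*.001).round(5))
E
```

```text
q [-0.18 -0.19  2.5   1.76  1.   -2.04]
q [-0.18 -0.11  2.49  1.8   1.02 -2.11]
[{"delta_rot": [0.0, 0.0, 0.0], "linear": [-0.0067, -0.0287, 0.0068], "grip": 0}, {"delta_rot": [0.0, 0.0, 0.0], "linear": [-0.0067, -0.0286, 0.0068], "grip": 0}, {"delta_rot": [0.0, 0.0, 0.0], "linear": [-0.0067, -0.0287, 0.0068], "grip": 0}, {"delta_rot": [0.0, 0.0, 0.0], "linear": [-0.0067, -0.0287, 0.0068], "grip": 0}, {"delta_rot": [0.0, 0.0, 0.0], "linear": [-0.0067, -0.0286, 0.0068], "grip": 0}, {"delta_rot": [0.0, 0.0, 0.0], "linear": [-0.0012, -0.0045, 0.0012], "grip": 0}, {"delta_rot": [0.0, 0.0, 0.0], "linear": [-0.0011, -0.0044, 0.0012], "grip": 0}, {"delta_rot": [0.0, 0.0, 0.0], "linear": [-0.0012, -0.0045, 0.0011], "grip": 0}, {"delta_rot": [0.0, 0.0, 0.0], "linear": [-0.0011, -0.0045, 0.0012], "grip": 0}]
end [0.4939 0.2204 0.086 ] [1.0737 2.0103 1.7215]
down 1mm in tool [-0.00025 -0.00094  0.00025] back -x 1mm [ 0.00066 -0.00035 -0.00066]
```

>>> jog_arm([
  {"delta_rot": [0, 0, 0], "linear": [-0.0067, -0.0287, 0.0068], "grip": 0},
  {"delta_rot": [0, 0, 0], "linear": [-0.0067, -0.0287, 0.0068], "grip": 0},
  {"delta_rot": [0, 0, 0], "linear": [-0.0067, -0.0287, 0.0068], "grip": 0},
  {"delta_rot": [0, 0, 0], "linear": [-0.0067, -0.0287, 0.0068], "grip": 0},
  {"delta_rot": [0, 0, 0], "linear": [-0.0067, -0.0287, 0.0068], "grip": 0},
  {"delta_rot": [0, 0, 0], "linear": [-0.0012, -0.0045, 0.0012], "grip": 0},
  {"delta_rot": [0, 0, 0], "linear": [-0.0012, -0.0045, 0.0012], "grip": 0},
  {"delta_rot": [0, 0, 0], "linear": [0, 0, 0], "grip": 0},
  {"delta_rot": [0, 0, 0], "linear": [0, 0, 0], "grip": 0},
])

```text
t: 13.8
tool_pos: [0.4945, 0.2203, 0.0959]
tool_rot: [1.071, 2.008, 1.722]
contact_force: [-0.7, 0.0, -2.9]
opening: 0.0058
grip_force: 88.8
```

>>> jog_arm([
  {"delta_rot": [0, 0, 0], "linear": [-0.0012, -0.0045, 0.0012], "grip": 0},
  {"delta_rot": [0, 0, 0], "linear": [0, 0, 0], "grip": 0},
  {"delta_rot": [0, 0, 0], "linear": [0, 0, 0], "grip": 0},
])

```text
t: 14.1
tool_pos: [0.4931, 0.2205, 0.0891]
tool_rot: [1.075, 2.01, 1.722]
contact_force: [-0.6, -0.6, -4.3]
opening: 0.0064
grip_force: 88.8
```

>>> jog_arm([
  {"delta_rot": [0, 0, 0], "linear": [-0.0008, -0.0028, 0.0008], "grip": 0},
  {"delta_rot": [0, 0, 0], "linear": [0, 0, 0], "grip": 0},
  {"delta_rot": [0, 0, 0], "linear": [0, 0, 0], "grip": 0},
])

```text
t: 14.4
tool_pos: [0.4931, 0.2205, 0.0856]
tool_rot: [1.076, 2.011, 1.722]
contact_force: [-0.6, 0.4, -3.9]
opening: 0.0064
grip_force: 88.7
```

>>> jog_arm([
  {"delta_rot": [0, 0, 0], "linear": [-0.0005, -0.002, 0.0005], "grip": 0},
  {"delta_rot": [0, 0, 0], "linear": [0, 0, 0], "grip": 0},
  {"delta_rot": [0, 0, 0], "linear": [0, 0, 0], "grip": 0},
])

```text
t: 14.7
tool_pos: [0.4933, 0.2207, 0.0842]
tool_rot: [1.074, 2.01, 1.723]
contact_force: [-2.6, -0.7, -0.9]
opening: 0.0063
grip_force: 88.9
```

>>> jog_arm([
  {"delta_rot": [0, 0, 0], "linear": [-0.0005, -0.002, 0.0005], "grip": 0},
  {"delta_rot": [0, 0, 0], "linear": [0, 0, 0], "grip": 0},
  {"delta_rot": [0, 0, 0], "linear": [0, 0, 0], "grip": 0},
])

```text
t: 15.0
tool_pos: [0.4934, 0.2207, 0.0826]
tool_rot: [1.072, 2.009, 1.724]
contact_force: [-3.4, -0.3, 4.4]
opening: 0.0066
grip_force: 89.3
```

>>> jog_arm([
  {"delta_rot": [0, 0, 0], "linear": [0, 0, 0], "grip": 0.006},
  {"delta_rot": [0, 0, 0], "linear": [0, 0, 0], "grip": 0.008},
  {"delta_rot": [0, 0, 0], "linear": [0, 0, 0], "grip": 0.009},
  {"delta_rot": [0, 0, 0], "linear": [0, 0, 0], "grip": 0.01},
  {"delta_rot": [0, 0, 0], "linear": [0, 0, 0], "grip": 0.011},
  {"delta_rot": [0, 0, 0], "linear": [0, 0, 0], "grip": 0.012},
], newtons=20)

```text
t: 15.6
tool_pos: [0.4929, 0.2204, 0.0811]
tool_rot: [1.077, 2.011, 1.721]
contact_force: [0.1, -0.7, -2.6]
opening: 0.0118
grip_force: 0.9
```

>>> jog_arm([
  {"delta_rot": [0, 0, 0], "linear": [-0.0004, -0.002, 0.0004], "grip": 0.014},
  {"delta_rot": [0, 0, 0], "linear": [-0.0004, -0.002, 0.0004], "grip": 0.016},
  {"delta_rot": [0, 0, 0], "linear": [-0.0004, -0.002, 0.0004], "grip": 0.018},
  {"delta_rot": [0, 0, 0], "linear": [-0.0004, -0.002, 0.0004], "grip": 0.02},
  {"delta_rot": [0, 0, 0], "linear": [-0.0004, -0.002, 0.0004], "grip": 0.022},
  {"delta_rot": [0, 0, 0], "linear": [-0.0004, -0.002, 0.0004], "grip": 0.024},
  {"delta_rot": [0, 0, 0], "linear": [-0.0004, -0.002, 0.0004], "grip": 0.025},
  {"delta_rot": [0, 0, 0], "linear": [-0.0004, -0.002, 0.0004], "grip": 0.026},
  {"delta_rot": [0, 0, 0], "linear": [-0.0004, -0.002, 0.0004], "grip": 0.026},
  {"delta_rot": [0, 0, 0], "linear": [0, 0, 0], "grip": 0.026},
])

```text
t: 16.6
tool_pos: [0.4914, 0.2204, 0.0625]
tool_rot: [1.076, 2.011, 1.722]
contact_force: [-1.4, -0.6, -1.5]
opening: 0.0261
grip_force: 1.0
```

```bash
cat > meas.py <<'E'
from way import *
def plate(name='scene',zr=(.03,.12),B=(.44,.63,.1,.33),thr=120):
    im,d,ci,o=grab(name); im,P=cloud(name); tp=np.array(o['tool_pos'])
    m=(im.min(-1)>thr)&(P[...,2]>zr[0])&(P[...,2]<zr[1])&(P[...,0]>B[0])&(P[...,0]<B[1])&(P[...,1]>B[2])&(P[...,1]<B[3])
    n_,l,s,_=cv2.connectedComponentsWithStats(m.astype(np.uint8)); m=l==1+np.argmax(s[1:,4])
    q=P[m]; c=q.mean(0); n=np.linalg.svd(q-c,full_matrices=False)[2][2]; n*=np.sign(n[2])
    k=np.abs((q-c)@n)<.005; q=q[k]; n=np.linalg.svd(q-q.mean(0),full_matrices=False)[2][2]; n*=np.sign(n[2])
    r=cv2.minAreaRect((q[:,:2]*1000).astype(np.float32))
    print(name,len(q),'c',q.mean(0).round(4),'n',n.round(3),'tilt',np.rad2deg(np.arccos(n[2])).round(1),'rect',np.round(r[0],1),np.round(r[1],1),round(r[2],2),'z',np.percentile(q[:,2],[2,98]).round(4))
    return im
E
python3 - <<'E'
from meas import *
st(); plate('scene')
E
```

```text
{'t': 16.6, 'q': [-0.1832, -0.0213, 2.4763, 1.8392, 1.0372, -2.2003], 'tool_pos': [0.4914, 0.2204, 0.0625], 'tool_rot': [1.0762, 2.0109, 1.7215], 'contact_force': [-1.3777, -0.5508, -1.5077], 'wrist_torque': [-0.5177, 0.5807, 0.1022], 'opening': 0.0261, 'grip_force': 0.9971}
scene 770 c [0.5233 0.2032 0.0566] n [0.126 0.007 0.992] tilt 7.3 rect [520.6 207. ] [ 96.2 110.5] 1.5 z [0.0492 0.0643]
```

>>> jog_arm([
  {"delta_rot": [0, 0, 0], "linear": [-0.0004, -0.0022, 0.0004], "grip": 0.026},
  {"delta_rot": [0, 0, 0], "linear": [-0.0004, -0.0022, 0.0004], "grip": 0.026},
  {"delta_rot": [0, 0, 0], "linear": [-0.0004, -0.0022, 0.0004], "grip": 0.026},
  {"delta_rot": [0, 0, 0], "linear": [-0.0004, -0.0022, 0.0004], "grip": 0.026},
  {"delta_rot": [0, 0, 0], "linear": [-0.0004, -0.0022, 0.0004], "grip": 0.026},
  {"delta_rot": [0, 0, 0], "linear": [-0.0004, -0.0022, 0.0004], "grip": 0.026},
  {"delta_rot": [0, 0, 0], "linear": [-0.0004, -0.0022, 0.0004], "grip": 0.026},
  {"delta_rot": [0, 0, 0], "linear": [0, 0, 0], "grip": 0.026},
])

```text
t: 17.45
tool_pos: [0.4898, 0.2204, 0.0471]
tool_rot: [1.075, 2.01, 1.723]
contact_force: [-0.5, -0.2, -1.3]
opening: 0.0259
grip_force: 0.0
```

```bash
python3 - <<'E'
from meas import *
plate('scene')
E
```

```text
scene 622 c [0.5226 0.2014 0.047 ] n [0.004 0.003 1.   ] tilt 0.3 rect [518.3 206.4] [ 95.  110.4] 1.6 z [0.0436 0.0509]
```

```bash
python3 - <<'E'
from way import *
o=st(); R=Ro.from_rotvec(o['tool_rot']).as_matrix()
w=[((.4895,.2204,.041),R,2,.026),((.457,.2200,.041),R,5,.026)]
q=check(w); p,R=plan(w,dp=4)
for t in ([(.45,.20,.10),40],[(.44,.20,.10),50],[(.45,.16,.12),45],[(.45,.14,.09),40],[(.46,.12,.15),60],[(.45,.2,.15),80]):
    qq,c=ik(np.array(t[0]),Rt(t[1]),q); print(t,c<1e-6,qq.round(2))
E
```

```text
{'t': 17.5, 'q': [-0.1843, 0.0401, 2.4662, 1.8672, 1.0532, -2.2577], 'tool_pos': [0.4899, 0.2204, 0.0472], 'tool_rot': [1.0751, 2.0104, 1.7226], 'contact_force': [-0.3946, -0.3238, 0.107], 'wrist_torque': [-0.442, 0.4247, 0.0427], 'opening': 0.0259, 'grip_force': 0.4495}
q [-0.18  0.06  2.46  1.88  1.06 -2.28]
q [-0.21 -0.01  2.54  1.86  1.07 -2.28]
[{"delta_rot": [0.0, 0.0, 0.0], "linear": [-0.0007, -0.003, 0.0006], "grip": 0.026}, {"delta_rot": [0.0, 0.0, 0.0], "linear": [-0.0006, -0.0029, 0.0007], "grip": 0.026}, {"delta_rot": [0.0, 0.0, 0.0], "linear": [0.0044, -0.0023, -0.0042], "grip": 0.026}, {"delta_rot": [0.0, 0.0, 0.0], "linear": [0.0044, -0.0022, -0.0043], "grip": 0.026}, {"delta_rot": [0.0, 0.0, 0.0], "linear": [0.0043, -0.0023, -0.0042], "grip": 0.026}, {"delta_rot": [0.0, 0.0, 0.0], "linear": [0.0044, -0.0023, -0.0043], "grip": 0.026}, {"delta_rot": [0.0, 0.0, 0.0], "linear": [0.0044, -0.0023, -0.0042], "grip": 0.026}]
end [0.457 0.22  0.041] [1.0751 2.0104 1.7226]
[(0.45, 0.2, 0.1), 40] True [-0.25 -0.43  2.54  1.31  1.03 -1.42]
[(0.44, 0.2, 0.1), 50] True [-0.24 -0.44  2.51  1.15  1.07 -1.16]
[(0.45, 0.16, 0.12), 45] True [-0.37 -0.47  2.5   1.17  1.17 -1.28]
[(0.45, 0.14, 0.09), 40] True [-0.44 -0.36  2.53  1.25  1.17 -1.52]
[(0.46, 0.12, 0.15), 60] True [-0.41 -0.4   2.34  0.95  1.33 -0.97]
[(0.45, 0.2, 0.15), 80] True [-0.17 -0.3   2.22  0.83  1.35 -0.52]
```

>>> jog_arm([
  {"delta_rot": [0, 0, 0], "linear": [-0.0007, -0.003, 0.0006], "grip": 0.026},
  {"delta_rot": [0, 0, 0], "linear": [-0.0006, -0.0029, 0.0007], "grip": 0.026},
  {"delta_rot": [0, 0, 0], "linear": [0.0044, -0.0023, -0.0042], "grip": 0.026},
  {"delta_rot": [0, 0, 0], "linear": [0.0044, -0.0022, -0.0043], "grip": 0.026},
  {"delta_rot": [0, 0, 0], "linear": [0.0043, -0.0023, -0.0042], "grip": 0.026},
  {"delta_rot": [0, 0, 0], "linear": [0.0044, -0.0023, -0.0043], "grip": 0.026},
  {"delta_rot": [0, 0, 0], "linear": [0.0044, -0.0023, -0.0042], "grip": 0.026},
  {"delta_rot": [0, 0, 0], "linear": [0, 0, 0], "grip": 0.026},
  {"delta_rot": [0, 0, 0], "linear": [0, 0, 0], "grip": 0.026},
])

```text
t: 18.4
tool_pos: [0.4567, 0.2199, 0.0409]
tool_rot: [1.075, 2.011, 1.722]
contact_force: [-0.8, 1.3, 1.4]
opening: 0.0259
grip_force: 0.0
```

```bash
python3 - <<'E'
from meas import *
st()
w=[((.44,.205,.09),Rt(48),4,.026),((.44,.20,.18),Rt(85),5,.04),((.45,.21,.28),down(1.6),8,.06)]
check(w); plan(w)
E
```

```text
{'t': 18.4, 'q': [-0.2085, -0.0105, 2.5399, 1.8575, 1.0726, -2.2785], 'tool_pos': [0.4567, 0.2199, 0.0409], 'tool_rot': [1.0753, 2.0107, 1.7215], 'contact_force': [-0.7764, 1.3478, 1.4314], 'wrist_torque': [-0.2973, 0.2614, -0.0558], 'opening': 0.0259, 'grip_force': 0.0}
BAD 1 4 [0.453 0.216 0.053] 8.8851909755327e-27 [-0.01 -0.15  0.02 -0.16 -0.07  0.27]
BAD 2 4 [0.448 0.212 0.065] 2.035366583581908e-26 [-0.01 -0.12  0.   -0.18 -0.02  0.28]
BAD 3 4 [0.444 0.209 0.078] 3.2330682787148543e-20 [-0.   -0.09 -0.01 -0.17  0.01  0.26]
BAD 4 4 [0.44  0.205 0.09 ] 6.260914169293241e-29 [-0.   -0.05 -0.03 -0.15  0.04  0.23]
q [-0.23 -0.42  2.52  1.2   1.04 -1.24]
BAD 1 5 [0.44  0.204 0.108] 1.453861810215118e-20 [ 0.01 -0.02 -0.06 -0.13  0.06  0.22]
q [-0.17 -0.32  2.18  0.79  1.45 -0.41]
q [ 0.29 -0.29  1.84  0.    1.58  0.26]
[{"delta_rot": [4.9, 0.0, 4.9], "linear": [0.003, 0.01, -0.008], "grip": 0.026}, {"delta_rot": [4.8, 0.0, 4.8], "linear": [0.004, 0.009, -0.01], "grip": 0.026}, {"delta_rot": [4.9, 0.0, 4.9], "linear": [0.005, 0.008, -0.01], "grip": 0.026}, {"delta_rot": [4.8, 0.0, 4.9
[... 462 characters left out ...]
: [0.6, -5.6, 0.3], "linear": [0.01, 0.002, -0.008], "grip": 0.06}]
[{"delta_rot": [0.6, -5.6, 0.2], "linear": [0.008, 0.003, -0.009], "grip": 0.06}, {"delta_rot": [0.6, -5.7, 0.3], "linear": [0.008, 0.002, -0.009], "grip": 0.06}, {"delta_rot": [0.6, -5.6, 0.2], "linear": [0.007, 0.002, -0.011], "grip": 0.06}, {"delta_rot": [0.6, -5.6, 0.3], "linear": [0.006, 0.002, -0.011], "grip": 0.06}, {"delta_rot": [0.5, -5.6, 0.2], "linear": [0.005, 0.001, -0.012], "grip": 0.06}, {"delta_rot": [0.6, -5.6, 0.3], "linear": [0.003, 0.002, -0.012], "grip": 0.06}, {"delta_rot": [0.6, -5.7, 0.2], "linear": [0.003, 0.002, -0.012], "grip": 0.06}]
end [0.4504 0.2104 0.2801] [ 2.1892e+00  2.2520e+00 -2.0000e-04]
```

```bash
python3 - <<'E'
from meas import *
w=[((.44,.205,.09),Rt(48),6,.026),((.44,.20,.18),Rt(85),6,.04),((.45,.21,.28),down(1.6),8,.06)]
check(w); plan(w)
E
```

```text
q [-0.23 -0.42  2.52  1.2   1.04 -1.24]
q [-0.17 -0.32  2.18  0.79  1.45 -0.41]
q [ 0.29 -0.29  1.84  0.    1.58  0.26]
[{"delta_rot": [3.2, 0.0, 3.2], "linear": [0.002, 0.007, -0.006], "grip": 0.026}, {"delta_rot": [3.3, 0.0, 3.3], "linear": [0.003, 0.006, -0.006], "grip": 0.026}, {"delta_rot": [3.2, 0.0, 3.2], "linear": [0.003, 0.006, -0.006], "grip": 0.026}, {"delta_rot": [3.2, 0.0, 3.3], "linear": [0.003, 0.005, -0.007], "grip": 0.026}, {"delta_rot": [3.3, 0.0, 3.2], "linear": [0.003, 0.004, -0.006], "grip": 0.026}, {"delta_rot": [3.2, 0.0, 3.3], "linear": [0.004, 0.004, -0.008], "grip": 0.026}, {"delta_rot": [4.4, 0.0, 4.4], "linear": [0.007, 0.01, -0.008], "grip": 0.04}, {"delta_rot": [4.3, 0.0, 4.3], "linear": [0.008, 0.009, -0.01], "grip": 0.04}, {"delta_rot": [4.4, 0.0, 4.4], "linear": [0.009, 0.007, -0.009], "grip": 0.04}, {"delta_rot": [4.4, 0.0, 4.3], "linear": [0.009, 0.006, -0.011], "grip": 0.04}]
[{"delta_rot": [4.3, 0.0, 4.4], "linear": [0.01, 0.005, -0.01], "grip": 0.04}, {"delta_rot": [4.4, 0.0, 4.3], "linear": [0.01, 0.003, -0.011], "grip": 0.04}, {"delta_rot": [0.6, -5.6, 0.3], "linear": [0.01, 0.002, -0.008], "grip": 0.06}, {"delta_rot": [0.6, -5.6, 0.2], "linear": [0.008, 0.003, -0.009], "grip": 0.06}, {"delta_rot": [0.6, -5.7, 0.3], "linear": [0.008, 0.002, -0.009], "grip": 0.06}, {"delta_rot": [0.6, -5.6, 0.2], "linear": [0.007, 0.002, -0.011], "grip": 0.06}, {"delta_rot": [0.6, -5.6, 0.3], "linear": [0.006, 0.001, -0.011], "grip": 0.06}, {"delta_rot": [0.5, -5.6, 0.2], "linear": [0.005, 0.002, -0.011], "grip": 0.06}, {"delta_rot": [0.6, -5.6, 0.3], "linear": [0.003, 0.002, -0.012], "grip": 0.06}, {"delta_rot": [0.6, -5.7, 0.2], "linear": [0.002, 0.001, -0.013], "grip": 0.06}]
end [0.45   0.2096 0.2803] [ 2.1891e+00  2.2520e+00 -3.0000e-04]
```

>>> jog_arm([
  {"delta_rot": [3.2, 0.0, 3.2], "linear": [0.002, 0.007, -0.006], "grip": 0.026},
  {"delta_rot": [3.3, 0.0, 3.3], "linear": [0.003, 0.006, -0.006], "grip": 0.026},
  {"delta_rot": [3.2, 0.0, 3.2], "linear": [0.003, 0.006, -0.006], "grip": 0.026},
  {"delta_rot": [3.2, 0.0, 3.3], "linear": [0.003, 0.005, -0.007], "grip": 0.026},
  {"delta_rot": [3.3, 0.0, 3.2], "linear": [0.003, 0.004, -0.006], "grip": 0.026},
  {"delta_rot": [3.2, 0.0, 3.3], "linear": [0.004, 0.004, -0.008], "grip": 0.026},
  {"delta_rot": [4.4, 0.0, 4.4], "linear": [0.007, 0.01, -0.008], "grip": 0.04},
  {"delta_rot": [4.3, 0.0, 4.3], "linear": [0.008, 0.009, -0.01], "grip": 0.04},
  {"delta_rot": [4.4, 0.0, 4.4], "linear": [0.009, 0.007, -0.009], "grip": 0.04},
  {"delta_rot": [4.4, 0.0, 4.3], "linear": [0.009, 0.006, -0.011], "grip": 0.04},
])

```text
t: 19.4
tool_pos: [0.4396, 0.201, 0.1505]
tool_rot: [-1.688, -1.969, -1.025]
contact_force: [0.3, 0.3, 0.1]
opening: 0.0402
grip_force: 0.0
```

>>> jog_arm([
  {"delta_rot": [4.3, 0.0, 4.4], "linear": [0.01, 0.005, -0.01], "grip": 0.04},
  {"delta_rot": [4.4, 0.0, 4.3], "linear": [0.01, 0.003, -0.011], "grip": 0.04},
  {"delta_rot": [0.6, -5.6, 0.3], "linear": [0.01, 0.002, -0.008], "grip": 0.06},
  {"delta_rot": [0.6, -5.6, 0.2], "linear": [0.008, 0.003, -0.009], "grip": 0.06},
  {"delta_rot": [0.6, -5.7, 0.3], "linear": [0.008, 0.002, -0.009], "grip": 0.06},
  {"delta_rot": [0.6, -5.6, 0.2], "linear": [0.007, 0.002, -0.011], "grip": 0.06},
  {"delta_rot": [0.6, -5.6, 0.3], "linear": [0.006, 0.001, -0.011], "grip": 0.06},
  {"delta_rot": [0.5, -5.6, 0.2], "linear": [0.005, 0.002, -0.011], "grip": 0.06},
  {"delta_rot": [0.6, -5.6, 0.3], "linear": [0.003, 0.002, -0.012], "grip": 0.06},
  {"delta_rot": [0.6, -5.7, 0.2], "linear": [0.002, 0.001, -0.013], "grip": 0.06},
])

```text
t: 20.4
tool_pos: [0.4504, 0.2097, 0.281]
tool_rot: [2.187, 2.25, -0.004]
contact_force: [0.3, -0.7, -1.3]
opening: 0.0603
grip_force: 0.0
```

>>> jog_arm([
  {"delta_rot": [0, 0, 0], "linear": [0, 0.02, 0], "grip": 0.06},
  {"delta_rot": [0, 0, 0], "linear": [0, 0.02, 0], "grip": 0.06},
  {"delta_rot": [0, 0, 0], "linear": [0, 0, 0], "grip": 0.06},
  {"delta_rot": [0, 0, 0], "linear": [0, 0, 0], "grip": 0.06},
])

```text
t: 20.8
tool_pos: [0.4899, 0.2106, 0.2796]
tool_rot: [-2.19, -2.253, 0.002]
contact_force: [-0.7, 0.2, 1.2]
opening: 0.0597
grip_force: 0.0
```

```bash
python3 - <<'E'
from meas import *
st(); plate('scene'); im=plate('wrist',thr=90); save(im,'pics/w5.png')
for n in ('scene','wrist'):
    im,P=cloud(n); z=P[...,2]
    m=(z>.0745)&(z<.095)&(P[...,0]>.50)&(P[...,0]<.57)&(P[...,1]>.14)&(P[...,1]<.28)
    r=cv2.minAreaRect((P[m][:,:2]*1000).astype(np.float32)); print(n,'handle',r,m.sum(),P[m].mean(0).round(4))
E
```

```text
{'t': 20.8, 'q': [0.2668, -0.1914, 1.7652, -0.0006, 1.5693, 0.2385], 'tool_pos': [0.4899, 0.2106, 0.2796], 'tool_rot': [-2.1896, -2.2525, 0.0024], 'contact_force': [-0.6702, 0.2029, 1.1684], 'wrist_torque': [0.0004, -0.0439, 0.0117], 'opening': 0.0597, 'grip_force': 0.0}
scene 668 c [0.5209 0.204  0.0469] n [-0.006  0.004  1.   ] tilt 0.4 rect [518.  206.3] [ 95.4 111.4] 1.25 z [0.043  0.0507]
wrist 13293 c [0.537  0.2112 0.0485] n [-0.     0.001  1.   ] tilt 0.1 rect [537.7 207.7] [129.5 110.2] 1.95 z [0.0469 0.0501]
scene handle ((538.0792846679688, 206.39437866210938), (19.085735321044922, 67.78324890136719), 5.633978366851807) 133 [0.5393 0.2058 0.082 ]
wrist handle ((537.1976318359375, 208.24400329589844), (14.380477905273438, 69.19020080566406), 2.062845230102539) 1299 [0.5365 0.21   0.0839]
```

View pics/w5.png

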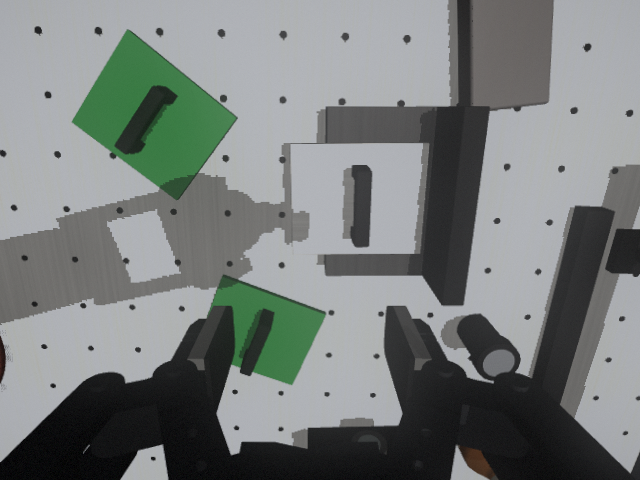

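The wrist view shows the cover lying flat on the ledge at about (290–428, 143–255), handle up at (361,205), with a measured tilt of 0.1°. Next I'll grasp the handle from above.

```bash
python3 - <<'E'
from meas import *
w=[((.5374,.208,.16),down(2.0),4,.04),((.5374,.208,.058),down(2.0),5,.04)]
check(w); plan(w,dp=4)
E
```

```text
q [ 0.24 -0.01  1.8   0.    1.35  0.21]
q [ 0.24  0.11  1.86 -0.    1.17  0.21]
[{"delta_rot": [0.0, 0.0, -0.1], "linear": [-0.001, 0.0119, 0.03], "grip": 0.04}, {"delta_rot": [0.0, 0.0, -0.1], "linear": [-0.0009, 0.012, 0.03], "grip": 0.04}, {"delta_rot": [0.0, 0.0, -0.1], "linear": [-0.0011, 0.0119, 0.0299], "grip": 0.04}, {"delta_rot": [0.0, 0.0, -0.1], "linear": [-0.001, 0.012, 0.03], "grip": 0.04}, {"delta_rot": [0.0, 0.0, 0.0], "linear": [0.0, 0.0, 0.0204], "grip": 0.04}, {"delta_rot": [0.0, 0.0, 0.0], "linear": [0.0, 0.0, 0.0204], "grip": 0.04}, {"delta_rot": [0.0, 0.0, 0.0], "linear": [0.0001, 0.0, 0.0204], "grip": 0.04}, {"delta_rot": [0.0, 0.0, 0.0], "linear": [0.0, 0.0, 0.0204], "grip": 0.04}, {"delta_rot": [0.0, 0.0, 0.0], "linear": [0.0, 0.0, 0.0204], "grip": 0.04}]
end [0.5374 0.208  0.058 ] [ 2.1816e+00  2.2602e+00 -1.3000e-03]
```

>>> jog_arm([
  {"delta_rot": [0, 0, -0.1], "linear": [-0.001, 0.012, 0.03], "grip": 0.04},
  {"delta_rot": [0, 0, -0.1], "linear": [-0.001, 0.012, 0.03], "grip": 0.04},
  {"delta_rot": [0, 0, -0.1], "linear": [-0.001, 0.012, 0.03], "grip": 0.04},
  {"delta_rot": [0, 0, -0.1], "linear": [-0.001, 0.012, 0.03], "grip": 0.04},
  {"delta_rot": [0, 0, 0], "linear": [0, 0, 0.0204], "grip": 0.04},
  {"delta_rot": [0, 0, 0], "linear": [0, 0, 0.0204], "grip": 0.04},
  {"delta_rot": [0, 0, 0], "linear": [0, 0, 0.0204], "grip": 0.04},
  {"delta_rot": [0, 0, 0], "linear": [0, 0, 0.0204], "grip": 0.04},
  {"delta_rot": [0, 0, 0], "linear": [0, 0, 0.0204], "grip": 0.04},
  {"delta_rot": [0, 0, 0], "linear": [0, 0, 0], "grip": 0.04},
])

```text
t: 21.9
tool_pos: [0.5353, 0.2073, 0.0551]
tool_rot: [-2.18, -2.258, 0.009]
contact_force: [0.3, -0.4, -0.2]
opening: 0.0398
grip_force: 0.0
```

>>> jog_arm([
  {"delta_rot": [0, 0, 0], "linear": [0, 0, 0], "grip": 0.025},
  {"delta_rot": [0, 0, 0], "linear": [0, 0, 0], "grip": 0.015},
  {"delta_rot": [0, 0, 0], "linear": [0, 0, 0], "grip": 0.005},
  {"delta_rot": [0, 0, 0], "linear": [0, 0, 0], "grip": 0.005},
  {"delta_rot": [0, 0, 0], "linear": [0, 0, 0], "grip": 0.005},
], newtons=80)

```text
t: 22.4
tool_pos: [0.5392, 0.2083, 0.0602]
tool_rot: [2.18, 2.259, 0.002]
contact_force: [-3.0, -1.0, 6.1]
opening: 0.0126
grip_force: 79.3
```

>>> jog_arm([
  {"delta_rot": [0, 0, 0], "linear": [0, 0, -0.01], "grip": 0.005},
  {"delta_rot": [0, 0, 0], "linear": [0, 0, -0.02], "grip": 0.005},
  {"delta_rot": [0, 0, 0], "linear": [0, 0, -0.03], "grip": 0.005},
  {"delta_rot": [0, 0, 0], "linear": [0, 0, -0.04], "grip": 0.005},
  {"delta_rot": [0, 0, 0], "linear": [0, 0, -0.04], "grip": 0.005},
  {"delta_rot": [0, 0, 0], "linear": [0, 0, -0.04], "grip": 0.005},
  {"delta_rot": [0, 0, 0], "linear": [0, 0, -0.04], "grip": 0.005},
  {"delta_rot": [0, 0, 0], "linear": [0, 0, 0], "grip": 0.005},
])

```text
t: 23.2
tool_pos: [0.5412, 0.2089, 0.2865]
tool_rot: [2.176, 2.255, 0.018]
contact_force: [0.0, 0.0, -2.6]
opening: 0.0122
grip_force: 78.6
```

```bash
python3 - <<'E'
from meas import *
o=st(); plate('scene',zr=(.2,.35))
w=[((.57,-.05,.42),down(3.0),9,.005),((.57,-.265,.45),down(3.0),8,.005)]
check(w); plan(w)
E
```

```text
{'t': 23.2, 'q': [0.2405, -0.0897, 1.6622, -0.0008, 1.5553, 0.2051], 'tool_pos': [0.5412, 0.2089, 0.2865], 'tool_rot': [2.1761, 2.2547, 0.0175], 'contact_force': [0.0212, 0.0198, -2.5906], 'wrist_torque': [0.0494, -0.0315, -0.0019], 'opening': 0.0122, 'grip_force': 78.6168}
scene 1036 c [0.5598 0.2028 0.2736] n [-0.013 -0.002  1.   ] tilt 0.8 rect [541.6 207.3] [131.3 110.8] 3.17 z [0.2706 0.2764]
q [-0.22 -0.11  1.47  0.    1.79 -0.27]
q [-0.55  0.02  1.29  0.    1.83 -0.61]
[{"delta_rot": [0.1, 0.0, -0.1], "linear": [-0.029, 0.002, -0.015], "grip": 0.005}, {"delta_rot": [0.0, 0.0, -0.1], "linear": [-0.029, 0.003, -0.016], "grip": 0.005}, {"delta_rot": [0.1, 0.0, -0.1], "linear": [-0.028, 0.002, -0.015], "grip": 0.005}, {"delta_rot": [0.0, 0.0, -0.1], "linear": [-0.029, 0.002, -0.015], "grip": 0.005}, {"delta_rot": [0.1, 0.0, -0.1], "linear": [-0.029, 0.003, -0.015], "grip": 0.005}, {"delta_rot": [0.0, 0.0, -0.1], "linear": [-0.029, 0.002, -0.016], "grip": 0.005}, {"delta_rot": [0.1, 0.0, -0.2], "linear": [-0.029, 0.002, -0.015], "grip": 0.005}, {"delta_rot": [0.0, 0.0, -0.1], "line
[... 161 characters left out ...]
linear": [-0.027, -0.001, -0.004], "grip": 0.005}]
[{"delta_rot": [0.0, 0.0, 0.0], "linear": [-0.027, -0.002, -0.003], "grip": 0.005}, {"delta_rot": [0.0, 0.0, 0.0], "linear": [-0.027, -0.001, -0.004], "grip": 0.005}, {"delta_rot": [0.0, 0.0, 0.0], "linear": [-0.027, -0.002, -0.004], "grip": 0.005}, {"delta_rot": [0.0, 0.0, 0.0], "linear": [-0.026, -0.001, -0.004], "grip": 0.005}, {"delta_rot": [0.0, 0.0, 0.0], "linear": [-0.027, -0.002, -0.003], "grip": 0.005}, {"delta_rot": [0.0, 0.0, 0.0], "linear": [-0.027, -0.001, -0.004], "grip": 0.005}, {"delta_rot": [0.0, 0.0, 0.0], "linear": [-0.027, -0.002, -0.004], "grip": 0.005}]
end [ 0.5698 -0.2648  0.4502] [-2.1612e+00 -2.2786e+00  1.0000e-04]
```

>>> jog_arm([
  {"delta_rot": [0, 0, -0.1], "linear": [-0.029, 0.002, -0.015], "grip": 0.005},
  {"delta_rot": [0, 0, -0.1], "linear": [-0.029, 0.003, -0.016], "grip": 0.005},
  {"delta_rot": [0, 0, -0.1], "linear": [-0.028, 0.002, -0.015], "grip": 0.005},
  {"delta_rot": [0, 0, -0.1], "linear": [-0.029, 0.002, -0.015], "grip": 0.005},
  {"delta_rot": [0, 0, -0.1], "linear": [-0.029, 0.003, -0.015], "grip": 0.005},
  {"delta_rot": [0, 0, -0.1], "linear": [-0.029, 0.002, -0.016], "grip": 0.005},
  {"delta_rot": [0, 0, -0.2], "linear": [-0.029, 0.002, -0.015], "grip": 0.005},
  {"delta_rot": [0, 0, -0.1], "linear": [-0.029, 0.002, -0.015], "grip": 0.005},
  {"delta_rot": [0, 0, -0.1], "linear": [-0.028, 0.002, -0.016], "grip": 0.005},
  {"delta_rot": [0, 0, 0], "linear": [-0.027, -0.001, -0.004], "grip": 0.005},
])

```text
t: 24.25
tool_pos: [0.5698, -0.0779, 0.4195]
tool_rot: [-2.162, -2.279, 0.001]
contact_force: [-0.2, -0.2, -3.0]
opening: 0.0125
grip_force: 78.6
```

>>> jog_arm([
  {"delta_rot": [0, 0, 0], "linear": [-0.027, -0.001, -0.004], "grip": 0.005},
  {"delta_rot": [0, 0, 0], "linear": [-0.027, -0.002, -0.004], "grip": 0.005},
  {"delta_rot": [0, 0, 0], "linear": [-0.027, -0.001, -0.004], "grip": 0.005},
  {"delta_rot": [0, 0, 0], "linear": [-0.027, -0.002, -0.004], "grip": 0.005},
  {"delta_rot": [0, 0, 0], "linear": [-0.027, -0.001, -0.004], "grip": 0.005},
  {"delta_rot": [0, 0, 0], "linear": [-0.027, -0.002, -0.004], "grip": 0.005},
  {"delta_rot": [0, 0, 0], "linear": [-0.025, -0.002, -0.004], "grip": 0.005},
  {"delta_rot": [0, 0, 0], "linear": [0, 0, 0], "grip": 0.005},
  {"delta_rot": [0, 0, 0], "linear": [0, 0, 0], "grip": 0.005},
  {"delta_rot": [0, 0, 0], "linear": [0, 0, 0], "grip": 0.005},
])

```text
t: 25.25
tool_pos: [0.5685, -0.2632, 0.4468]
tool_rot: [-2.16, -2.279, 0.001]
contact_force: [0.4, 0.5, -3.1]
opening: 0.0124
grip_force: 78.5
```

```bash
python3 - <<'E'
from fit import *
st(); im,d,ci,o=grab('wrist'); save(im,'pics/w6.png'); im,P=cloud('wrist')
c=chamber(P,(.574,-.178),'wrist'); st()
# cover in the hand, tool frame
R=Ro.from_rotvec(o['tool_rot']).as_matrix(); z=P[...,2]; zc=o['tool_pos'][2]
m=(im.min(-1)>90)&(abs(z-(zc-.01))<.02); n_,l,s,_=cv2.connectedComponentsWithStats(m.astype(np.uint8)); m=l==1+np.argmax(s[1:,4])
q=(P[m]-o['tool_pos'])@R; print('cover in tool',len(q),np.percentile(q,[1,50,99],axis=0).round(4)); print(cv2.minAreaRect((q[:,:2]*1000).astype(np.float32)))
n=np.linalg.svd(q-q.mean(0),full_matrices=False)[2][2]; print(n)
E
```

```text
{'t': 25.25, 'q': [-0.5523, 0.0198, 1.2948, 0.0001, 1.8292, -0.6059], 'tool_pos': [0.5685, -0.2632, 0.4468], 'tool_rot': [-2.1597, -2.2786, 0.0006], 'contact_force': [0.3733, 0.4555, -3.0884], 'wrist_torque': [0.0429, 0.0152, 0.0094], 'opening': 0.0124, 'grip_force': 78.5106}
wrist chamber [ 0.577  -0.1793  0.0513] deg 2.94 0.35613790447128935 8344
{'t': 25.3, 'q': [-0.552, 0.0193, 1.2943, -0.0, 1.8292, -0.6059], 'tool_pos': [0.5686, -0.263, 0.4474], 'tool_rot': [-2.1599, -2.2796, 0.0004], 'contact_force': [-0.5828, 0.1424, -4.5314], 'wrist_torque': [0.016, -0.0795, -0.0354], 'opening': 0.0124, 'grip_force': 78.5109}
cover in tool 46812 [[-0.0297 -0.0629  0.0104]
 [ 0.0237  0.0004  0.0118]
 [ 0.0548  0.0643  0.0158]]
((10.235172271728516, 0.6729278564453125), (89.85578918457031, 130.68736267089844), 0.1514732539653778)
[ 4.94290781e-03  9.66819404e-04 -9.99987316e-01]
```

View pics/w6.png

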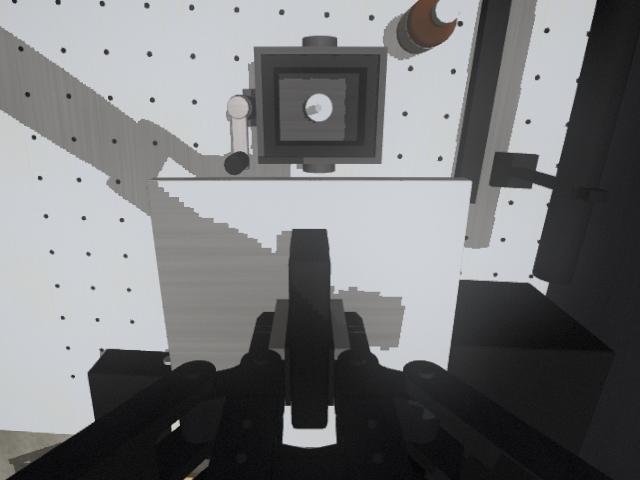

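The wrist view shows the chamber rim with corners at about (254,47), (386,46), (381,164) and (258,165). The lever is open along (238,107)–(236,162), and the cover is held level below. I'll cross-check the fitted centre against those corners.

```bash
python3 - <<'E'
from fit import *
f=np.load('pics/wrist_last.npz'); ci=ctrl.camera_info('wrist'); A,c=extr('wrist',ci,f['p'],f['r'])
def proj(pts,z):
    n=cv2.undistortPoints(np.array(pts,np.float32).reshape(-1,1,2),np.array(ci['camera_matrix']),np.array(ci['distortion'])).reshape(-1,2)
    d=np.c_[n,np.ones(len(n))]@A.T; return c+d*((z-c[2])/d[:,2])[:,None]
q=proj([(254,47),(386,46),(381.5,164),(258,165)],.096); print(q.round(4),q.mean(0).round(4),np.linalg.norm(q[1]-q[0]),np.linalg.norm(q[3]-q[0]))
v=(q[1]-q[0]+q[2]-q[3]); print('yaw',np.rad2deg(np.arctan2(v[1],v[0])))
im,P=cloud('wrist')
# raise sharpness: outer edge from height mask, rim only
z=P[...,2]; m=((z>.088)&(z<.104)).astype(np.uint8); m[:, :250]=0; m[170:]=0; m[:,392:]=0
m[:,298:342]=0   # drop trunnions
r=cv2.minAreaRect((P[m>0][:,:2]*1000).astype(np.float32)); print(r, np.median(z[m>0]))
kn=proj([(236,160)],.158); hg=proj([(238,106)],.115); print('knob',kn,'hinge',hg)
im,P=cloud('top')
E
```

```text
[[ 0.4982 -0.1177  0.096 ]
 [ 0.6487 -0.1088  0.096 ]
 [ 0.6578 -0.2424  0.096 ]
 [ 0.5046 -0.2517  0.096 ]] [ 0.5773 -0.1801  0.096 ] 0.1507176652704003 0.13412127352580203
yaw 3.4431629144645908
((573.4161376953125, -179.154541015625), (161.01856994628906, 133.2391815185547), 2.971346378326416) 0.09160673842805289
knob [[ 0.48833318 -0.23874078  0.158     ]] hinge [[ 0.48319505 -0.18298674  0.115     ]]
```

```bash
python3 - <<'E'
from fit import *
for n in ('scene','top'):
    im,d,ci,o=grab(n); im,P=cloud(n); chamber(P,(.576,-.178),n)
    z=P[...,2]; tp=o['tool_pos']; m=(im.min(-1)>120)&(abs(z-(tp[2]-.012))<.015)&(np.hypot(P[...,0]-tp[0],P[...,1]-tp[1])<.1)
    if m.sum()>100: q=P[m]; print(n,'cover',np.round(cv2.minAreaRect((q[:,:2]*1000).astype(np.float32))[0],1),np.round(cv2.minAreaRect((q[:,:2]*1000).astype(np.float32))[1],1),'tool',tp.round(4),m.sum())
E
```

```text
scene chamber [ 0.5793 -0.18    0.0522] deg 2.99 0.40035159750493776 1637
scene cover [ 568.5 -264.1] [134.7 110.5] tool [ 0.5686 -0.263   0.4474] 1790
top chamber [ 0.5735 -0.1751  0.0456] deg 2.61 0.35285617154899407 1839
top cover [ 579.5 -264.8] [150.2  88.1] tool [ 0.5687 -0.263   0.4479] 631
```

```bash
python3 - <<'E'
from meas import *
w=[((.577,-.179,.40),down(3.0),4,.005),((.577,-.179,.16),down(3.0),6,.005)]
check(w); plan(w,dp=4)
E
```

```text
q [-0.42 -0.04  1.43 -0.    1.75 -0.48]
q [-0.42  0.06  1.73 -0.    1.35 -0.48]
[{"delta_rot": [0.0, 0.0, 0.0], "linear": [0.0209, 0.0032, 0.0121], "grip": 0.005}, {"delta_rot": [0.0, 0.0, 0.1], "linear": [0.0208, 0.0032, 0.012], "grip": 0.005}, {"delta_rot": [0.0, 0.0, 0.0], "linear": [0.0209, 0.0032, 0.0121], "grip": 0.005}, {"delta_rot": [0.0, 0.0, 0.0], "linear": [0.0209, 0.0032, 0.012], "grip": 0.005}, {"delta_rot": [0.0, 0.0, 0.0], "linear": [0.0, 0.0, 0.04], "grip": 0.005}, {"delta_rot": [0.0, 0.0, 0.0], "linear": [0.0, 0.0, 0.04], "grip": 0.005}, {"delta_rot": [0.0, 0.0, 0.0], "linear": [0.0, 0.0, 0.04], "grip": 0.005}, {"delta_rot": [0.0, 0.0, 0.0], "linear": [0.0, 0.0, 0.04], "grip": 0.005}, {"delta_rot": [0.0, 0.0, 0.0], "linear": [0.0, 0.0, 0.04], "grip": 0.005}, {"delta_rot": [0.0, 0.0, 0.0], "linear": [0.0, 0.0, 0.04], "grip": 0.005}]
end [ 0.577 -0.179  0.16 ] [ 2.1623e+00  2.2788e+00 -2.0000e-04]
```

>>> jog_arm([
  {"delta_rot": [0, 0, 0], "linear": [0.0209, 0.0032, 0.012], "grip": 0.005},
  {"delta_rot": [0, 0, 0.1], "linear": [0.0209, 0.0032, 0.012], "grip": 0.005},
  {"delta_rot": [0, 0, 0], "linear": [0.0209, 0.0032, 0.012], "grip": 0.005},
  {"delta_rot": [0, 0, 0], "linear": [0.0209, 0.0032, 0.012], "grip": 0.005},
  {"delta_rot": [0, 0, 0], "linear": [0, 0, 0.04], "grip": 0.005},
  {"delta_rot": [0, 0, 0], "linear": [0, 0, 0.04], "grip": 0.005},
  {"delta_rot": [0, 0, 0], "linear": [0, 0, 0.04], "grip": 0.005},
  {"delta_rot": [0, 0, 0], "linear": [0, 0, 0.04], "grip": 0.005},
  {"delta_rot": [0, 0, 0], "linear": [0, 0, 0.04], "grip": 0.005},
  {"delta_rot": [0, 0, 0], "linear": [0, 0, 0.035], "grip": 0.005},
])

```text
t: 26.4
tool_pos: [0.5766, -0.179, 0.1635]
tool_rot: [-2.163, -2.279, 0.001]
contact_force: [-0.1, -0.3, -2.9]
opening: 0.0127
grip_force: 78.4
```

>>> jog_arm([
  {"delta_rot": [0, 0, 0], "linear": [0, 0, 0.015], "grip": 0.005},
  {"delta_rot": [0, 0, 0], "linear": [0, 0, 0], "grip": 0.005},
  {"delta_rot": [0, 0, 0], "linear": [0, 0, 0], "grip": 0.005},
  {"delta_rot": [0, 0, 0], "linear": [0, 0, 0], "grip": 0.005},
  {"delta_rot": [0, 0, 0], "linear": [0, 0, 0], "grip": 0.005},
])

```text
t: 26.9
tool_pos: [0.5787, -0.1806, 0.1535]
tool_rot: [2.16, 2.274, 0.002]
contact_force: [-0.4, -0.5, -3.2]
opening: 0.0123
grip_force: 78.5
```

```bash
python3 - <<'E'
from meas import *
st(); im,d,ci,o=grab('scene'); save(im,'pics/s7.png',(210,210,310,340),4.5)
im,P=cloud('scene'); z=P[...,2]; tp=o['tool_pos']
m=(im.min(-1)>120)&(abs(z-(tp[2]-.012))<.012)&(np.hypot(P[...,0]-tp[0],P[...,1]-tp[1])<.1)
q=P[m]; r=cv2.minAreaRect((q[:,:2]*1000).astype(np.float32)); print('cover',np.round(r[0],1),np.round(r[1],1),r[2])
E
```

```text
{'t': 26.9, 'q': [-0.4251, 0.0644, 1.7334, -0.0004, 1.3384, -0.4762], 'tool_pos': [0.5787, -0.1806, 0.1535], 'tool_rot': [2.1603, 2.2738, 0.0022], 'contact_force': [-0.3514, -0.5028, -3.1665], 'wrist_torque': [-0.0678, 0.0896, -0.008], 'opening': 0.0123, 'grip_force': 78.4572}
cover [ 579.  -181.1] [132.1 109.8] 3.092698335647583
```

View pics/s7.png

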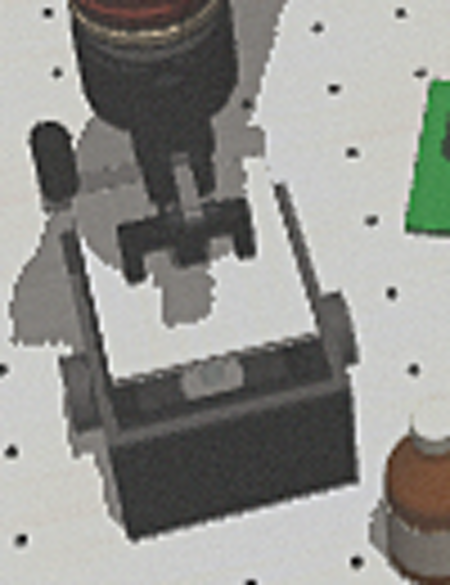

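The scene view shows the cover hovering level over the chamber, with similar rim strips left (85,300) and right (310,270). It measures (579,-181) mm against the chamber at (579,-180) in the same camera, so I'll lower it.

>>> jog_arm([
  {"delta_rot": [0, 0, 0], "linear": [0.0007, 0, 0.01], "grip": 0.005},
  {"delta_rot": [0, 0, 0], "linear": [0, 0, 0.01], "grip": 0.005},
  {"delta_rot": [0, 0, 0], "linear": [0, 0, 0.006], "grip": 0.005},
  {"delta_rot": [0, 0, 0], "linear": [0, 0, 0.004], "grip": 0.005},
  {"delta_rot": [0, 0, 0], "linear": [0, 0, 0.003], "grip": 0.005},
  {"delta_rot": [0, 0, 0], "linear": [0, 0, 0], "grip": 0.005},
  {"delta_rot": [0, 0, 0], "linear": [0, 0, 0], "grip": 0.005},
])

```text
t: 27.65
tool_pos: [0.5773, -0.1794, 0.1178]
tool_rot: [2.163, 2.277, -0.0]
contact_force: [-0.3, 0.4, -3.5]
opening: 0.0125
grip_force: 78.5
```

>>> jog_arm([
  {"delta_rot": [0, 0, 0], "linear": [0, 0, 0.002], "grip": 0.005},
  {"delta_rot": [0, 0, 0], "linear": [0, 0, 0.002], "grip": 0.005},
  {"delta_rot": [0, 0, 0], "linear": [0, 0, 0.002], "grip": 0.005},
  {"delta_rot": [0, 0, 0], "linear": [0, 0, 0], "grip": 0.005},
  {"delta_rot": [0, 0, 0], "linear": [0, 0, 0], "grip": 0.005},
])

```text
t: 28.15
tool_pos: [0.5771, -0.1793, 0.1115]
tool_rot: [2.163, 2.277, -0.0]
contact_force: [-0.5, -0.6, -3.5]
opening: 0.0123
grip_force: 78.5
```

>>> jog_arm([
  {"delta_rot": [0, 0, 0], "linear": [0, 0, 0.001], "grip": 0.005},
  {"delta_rot": [0, 0, 0], "linear": [0, 0, 0.001], "grip": 0.005},
  {"delta_rot": [0, 0, 0], "linear": [0, 0, 0], "grip": 0.005},
  {"delta_rot": [0, 0, 0], "linear": [0, 0, 0], "grip": 0.005},
])

```text
t: 28.55
tool_pos: [0.5773, -0.1794, 0.1102]
tool_rot: [2.163, 2.277, -0.0]
contact_force: [-1.0, 1.1, 0.3]
opening: 0.0124
grip_force: 79.1
```

>>> jog_arm([
  {"delta_rot": [0, 0, 0], "linear": [0, 0, 0.0007], "grip": 0.005},
  {"delta_rot": [0, 0, 0], "linear": [0, 0, 0], "grip": 0.005},
  {"delta_rot": [0, 0, 0], "linear": [0, 0, 0], "grip": 0.005},
])

```text
t: 28.85
tool_pos: [0.5774, -0.1794, 0.1102]
tool_rot: [2.163, 2.277, -0.0]
contact_force: [-4.9, 1.5, 5.0]
opening: 0.0124
grip_force: 79.8
```

Contact came at z = 0.110, exactly the seat height. I'll release and back off.

>>> jog_arm([
  {"delta_rot": [0, 0, 0], "linear": [0, 0, 0], "grip": 0.014},
  {"delta_rot": [0, 0, 0], "linear": [0, 0, 0], "grip": 0.018},
  {"delta_rot": [0, 0, 0], "linear": [0, 0, 0], "grip": 0.03},
  {"delta_rot": [0, 0, 0], "linear": [0, 0, 0], "grip": 0.035},
  {"delta_rot": [0, 0, 0], "linear": [0, 0, -0.02], "grip": 0.035},
  {"delta_rot": [0, 0, 0], "linear": [0, 0, -0.04], "grip": 0.035},
  {"delta_rot": [0, 0, 0], "linear": [0, 0, -0.05], "grip": 0.04},
  {"delta_rot": [0, 0, 0], "linear": [0, 0, -0.05], "grip": 0.05},
  {"delta_rot": [0, 0, 0], "linear": [-0.02, -0.02, -0.04], "grip": 0.05},
  {"delta_rot": [0, 0, 0], "linear": [-0.02, -0.02, 0], "grip": 0.05},
], newtons=20)

```text
t: 29.85
tool_pos: [0.5417, -0.2227, 0.318]
tool_rot: [2.152, 2.269, 0.005]
contact_force: [0.1, 0.2, -0.3]
opening: 0.0499
grip_force: 0.0
```

>>> jog_arm([
  {"delta_rot": [0, 0, 0], "linear": [-0.02, -0.02, 0], "grip": 0.05},
  {"delta_rot": [0, 0, 0], "linear": [-0.02, -0.02, 0], "grip": 0.05},
  {"delta_rot": [0, 0, 0], "linear": [0, 0, 0], "grip": 0.05},
  {"delta_rot": [0, 0, 0], "linear": [0, 0, 0], "grip": 0.05},
  {"delta_rot": [0, 0, 0], "linear": [0, 0, 0], "grip": 0.05},
])

```text
t: 30.35
tool_pos: [0.5018, -0.2627, 0.3088]
tool_rot: [2.163, 2.278, 0.0]
contact_force: [0.3, -0.3, 0.2]
opening: 0.0497
grip_force: 0.0
```

```bash
python3 - <<'E'
from fit import *
from meas import plate
st(); plate('wrist',zr=(.08,.12),B=(.48,.68,-.28,-.08),thr=100)
im,P=cloud('wrist'); z=P[...,2]
m=(z>.15)&(z<.168)&(abs(P[...,0]-.484)<.03)&(abs(P[...,1]+.24)<.035)
(x,y),r=cv2.minEnclosingCircle((P[m][:,:2]*1000).astype(np.float32)); print('knob',x,y,r,m.sum(),P[m].mean(0))
c=chamber(P,(.577,-.179),'wrist')
E
```

```text
{'t': 30.35, 'q': [-0.6137, -0.1218, 1.6553, 0.0002, 1.6072, -0.6656], 'tool_pos': [0.5018, -0.2627, 0.3088], 'tool_rot': [2.1626, 2.2777, 0.0005], 'contact_force': [0.318, -0.3004, 0.2246], 'wrist_torque': [0.0082, 0.0018, -0.0276], 'opening': 0.0497, 'grip_force': 0.0}
wrist 17911 c [ 0.5769 -0.1772  0.0984] n [-0.  0.  1.] tilt 0.0 rect [ 579.1 -179.7] [131.7 109.4] 3.11 z [0.0969 0.1   ]
knob 485.6965637207031 -243.9864044189453 10.973453521728516 664 [ 0.48600808 -0.24307439  0.15973274]
wrist chamber [ 0.5771 -0.1798  0.0548] deg 3.14 0.20636743577878494 26657
```

The cover is seated level: top at 98.4 mm, tilt 0°. The knob is at (485.7,-244) mm. Next I'll grip it and swing the lever shut.

```bash
python3 - <<'E'
from way import *
w=[((.4857,-.2435,.20),down(3),4,.05),((.4857,-.2435,.123),down(3),4,.05),((.4857,-.2435,.123),down(3),2,.01)]
q=check(w); p,R=plan(w,dp=4)
h=np.array([.4823,-.1844]); w=[]
for a in np.linspace(-87,3,14)[1:]:
    a=np.deg2rad(a); w.append(((h[0]+.06*np.cos(a),h[1]+.06*np.sin(a),.123),down(90+np.rad2deg(a)),1,.01))
check(w,q,p,R); plan(w,p,R,dp=4)
E
```

```text
q [-0.6  -0.12  1.84 -0.    1.43 -0.65]
q [-0.6  -0.05  1.9   0.    1.29 -0.65]
q [-0.6  -0.05  1.9   0.    1.29 -0.65]
[{"delta_rot": [0.0, 0.0, 0.0], "linear": [0.005, -0.0038, 0.0272], "grip": 0.05}, {"delta_rot": [0.0, 0.0, 0.0], "linear": [0.0049, -0.0038, 0.0272], "grip": 0.05}, {"delta_rot": [0.0, 0.0, 0.0], "linear": [0.005, -0.0038, 0.0272], "grip": 0.05}, {"delta_rot": [0.0, 0.0, 0.0], "linear": [0.005, -0.0038, 0.0272], "grip": 0.05}, {"delta_rot": [0.0, 0.0, 0.0], "linear": [0.0, 0.0, 0.0192], "grip": 0.05}, {"delta_rot": [0.0, 0.0, 0.0], "linear": [0.0, 0.0, 0.0193], "grip": 0.05}, {"delta_rot": [0.0, 0.0, 0.0], "linear": [0.0, 0.0, 0.0192], "grip": 0.05}, {"delta_rot": [0.0, 0.0, 0.0], "linear": [0.0, 0.0, 0.0193], "grip": 0.05}, {"delta_rot": [0.0, 0.0, 0.0], "linear": [0.0, 0.0, 0.0], "grip": 0.01}, {"delta_rot": [0.0, 0.0, 0.0], "linear": [0.0, 0.0, 0.0], "grip": 0.01}]
end [ 0.4857 -0.2435  0.123 ] [2.1622e+00 2.2782e+00 2.0000e-04]
q [-0.59 -0.03  1.89  0.    1.29 -0.77]
q [-0.58 -0.02  1.87  0.    1.29 -0.88]
q [-0.57 -0.01  1.86 -0.    1.29 -0.99]
q [-0.56  0.   
[... 795 characters left out ...]
rot": [0.0, 0.0, -6.9], "linear": [0.0004, 0.0073, 0.0], "grip": 0.01}, {"delta_rot": [0.0, 0.0, -7.0], "linear": [0.0005, 0.0072, 0.0], "grip": 0.01}, {"delta_rot": [0.0, 0.0, -6.9], "linear": [0.0004, 0.0072, 0.0], "grip": 0.01}, {"delta_rot": [0.0, 0.0, -6.9], "linear": [0.0004, 0.0073, 0.0], "grip": 0.01}, {"delta_rot": [0.0, 0.0, -6.9], "linear": [0.0005, 0.0072, 0.0], "grip": 0.01}]
[{"delta_rot": [0.0, 0.0, -7.0], "linear": [0.0004, 0.0072, 0.0], "grip": 0.01}, {"delta_rot": [0.0, 0.0, -6.9], "linear": [0.0004, 0.0073, 0.0], "grip": 0.01}, {"delta_rot": [0.0, 0.0, -6.9], "linear": [0.0005, 0.0072, 0.0], "grip": 0.01}]
end [ 0.5422 -0.1813  0.123 ] [-8.2100e-02  3.1399e+00 -6.0000e-04]
```

>>> jog_arm([
  {"delta_rot": [0, 0, 0], "linear": [0.005, -0.0038, 0.0272], "grip": 0.05},
  {"delta_rot": [0, 0, 0], "linear": [0.005, -0.0038, 0.0272], "grip": 0.05},
  {"delta_rot": [0, 0, 0], "linear": [0.005, -0.0038, 0.0272], "grip": 0.05},
  {"delta_rot": [0, 0, 0], "linear": [0.005, -0.0038, 0.0272], "grip": 0.05},
  {"delta_rot": [0, 0, 0], "linear": [0, 0, 0.0192], "grip": 0.05},
  {"delta_rot": [0, 0, 0], "linear": [0, 0, 0.0192], "grip": 0.05},
  {"delta_rot": [0, 0, 0], "linear": [0, 0, 0.0192], "grip": 0.05},
  {"delta_rot": [0, 0, 0], "linear": [0, 0, 0.0192], "grip": 0.05},
  {"delta_rot": [0, 0, 0], "linear": [0, 0, 0], "grip": 0.05},
  {"delta_rot": [0, 0, 0], "linear": [0, 0, 0], "grip": 0.01},
])

```text
t: 31.4
tool_pos: [0.4855, -0.2435, 0.1233]
tool_rot: [2.163, 2.279, -0.0]
contact_force: [0.2, -0.0, -0.9]
opening: 0.0367
grip_force: 0.0
```

>>> jog_arm([
  {"delta_rot": [0, 0, 0], "linear": [0, 0, 0], "grip": 0.01},
  {"delta_rot": [0, 0, 0], "linear": [0, 0, 0], "grip": 0.01},
  {"delta_rot": [0, 0, 0], "linear": [0, 0, 0], "grip": 0.01},
], newtons=20)

```text
t: 31.7
tool_pos: [0.486, -0.2445, 0.1248]
tool_rot: [2.162, 2.275, 0.001]
contact_force: [0.9, 1.4, 2.2]
opening: 0.0214
grip_force: 22.6
```

>>> jog_arm([
  {"delta_rot": [0, 0, -6.9], "linear": [-0.0004, 0.0069, 0], "grip": 0.01},
  {"delta_rot": [0, 0, -7], "linear": [0.0005, 0.0072, 0], "grip": 0.01},
  {"delta_rot": [0, 0, -6.9], "linear": [0.0004, 0.0073, 0], "grip": 0.01},
  {"delta_rot": [0, 0, -6.9], "linear": [0.0004, 0.0072, 0], "grip": 0.01},
  {"delta_rot": [0, 0, -6.9], "linear": [0.0005, 0.0072, 0], "grip": 0.01},
  {"delta_rot": [0, 0, -6.9], "linear": [0.0004, 0.0073, 0], "grip": 0.01},
  {"delta_rot": [0, 0, -7], "linear": [0.0005, 0.0072, 0], "grip": 0.01},
  {"delta_rot": [0, 0, -6.9], "linear": [0.0004, 0.0072, 0], "grip": 0.01},
  {"delta_rot": [0, 0, -6.9], "linear": [0.0004, 0.0073, 0], "grip": 0.01},
  {"delta_rot": [0, 0, -6.9], "linear": [0.0005, 0.0072, 0], "grip": 0.01},
])

```text
t: 32.7
tool_pos: [0.5393, -0.2024, 0.1248]
tool_rot: [0.482, 3.104, 0.002]
contact_force: [-1.5, 1.1, 5.0]
opening: 0.0215
grip_force: 22.8
```

>>> jog_arm([
  {"delta_rot": [0, 0, -7], "linear": [0.0004, 0.0072, 0], "grip": 0.01},
  {"delta_rot": [0, 0, -6.9], "linear": [0.0004, 0.0073, 0], "grip": 0.01},
  {"delta_rot": [0, 0, -6.9], "linear": [0.0005, 0.0072, 0], "grip": 0.01},
  {"delta_rot": [0, 0, 0], "linear": [0, 0, 0], "grip": 0.01},
  {"delta_rot": [0, 0, 0], "linear": [0, 0, 0], "grip": 0.01},
])

```text
t: 33.2
tool_pos: [0.5422, -0.1812, 0.1248]
tool_rot: [-0.076, 3.139, 0.001]
contact_force: [-1.3, 4.8, 5.1]
opening: 0.0213
grip_force: 22.9
```

>>> jog_arm([
  {"delta_rot": [0, 0, -2], "linear": [0, 0.002, 0], "grip": 0.01},
  {"delta_rot": [0, 0, 0], "linear": [0, 0, 0], "grip": 0.01},
  {"delta_rot": [0, 0, 0], "linear": [0, 0, 0], "grip": 0.01},
])

```text
t: 33.5
tool_pos: [0.5421, -0.1806, 0.1247]
tool_rot: [-0.13, 3.137, -0.003]
contact_force: [-2.3, 1.0, 6.3]
opening: 0.0215
grip_force: 22.9
```

>>> jog_arm([
  {"delta_rot": [0, 0, 0], "linear": [0, 0.002, 0], "grip": 0.01},
  {"delta_rot": [0, 0, 0], "linear": [0, 0, 0], "grip": 0.01},
  {"delta_rot": [0, 0, 0], "linear": [0, 0, 0], "grip": 0.01},
])

```text
t: 33.8
tool_pos: [0.5421, -0.1805, 0.1247]
tool_rot: [-0.13, 3.136, -0.009]
contact_force: [-2.2, -5.5, 3.4]
opening: 0.0212
grip_force: 23.0
```

>>> jog_arm([
  {"delta_rot": [0, 0, 0], "linear": [0, 0.002, 0], "grip": 0.01},
  {"delta_rot": [0, 0, 0], "linear": [0, 0, 0], "grip": 0.01},
  {"delta_rot": [0, 0, 0], "linear": [0, 0, 0], "grip": 0.01},
])

```text
t: 34.1
tool_pos: [0.5421, -0.1805, 0.1248]
tool_rot: [-0.13, 3.136, -0.015]
contact_force: [-0.0, -13.4, 0.8]
opening: 0.0214
grip_force: 23.5
```

It's against the shut stop: y is stuck while the force builds. I'll release and check.

>>> jog_arm([
  {"delta_rot": [0, 0, 0], "linear": [0, -0.002, 0], "grip": 0.03},
  {"delta_rot": [0, 0, 0], "linear": [0, -0.002, 0], "grip": 0.045},
  {"delta_rot": [0, 0, 0], "linear": [0, 0, 0], "grip": 0.045},
  {"delta_rot": [0, 0, 0], "linear": [0, 0, -0.02], "grip": 0.045},
  {"delta_rot": [0, 0, 0], "linear": [0, 0, -0.04], "grip": 0.045},
  {"delta_rot": [0, 0, 0], "linear": [0, 0, -0.05], "grip": 0.045},
  {"delta_rot": [0, 0, 0], "linear": [0.02, 0, -0.04], "grip": 0.045},
  {"delta_rot": [0, 0, 0], "linear": [0.03, 0, -0.03], "grip": 0.045},
  {"delta_rot": [0, 0, 0], "linear": [0, 0, 0], "grip": 0.045},
  {"delta_rot": [0, 0, 0], "linear": [0, 0, 0], "grip": 0.045},
])

```text
t: 35.1
tool_pos: [0.4918, -0.184, 0.3042]
tool_rot: [-0.134, 3.136, -0.002]
contact_force: [0.7, -0.4, -0.7]
opening: 0.0449
grip_force: 0.0
```

```bash
python3 - <<'E'
from fit import *
from meas import plate
st(); im=plate('wrist',zr=(.08,.103),B=(.48,.68,-.28,-.08),thr=100); save(im,'pics/w8.png')
im,P=cloud('wrist'); z=P[...,2]
m=(z>.15)&(z<.168)&(abs(P[...,0]-.542)<.03)&(abs(P[...,1]+.18)<.035)
(x,y),r=cv2.minEnclosingCircle((P[m][:,:2]*1000).astype(np.float32)); print('knob',x,y,r,m.sum())
c=chamber(P,(.577,-.179),'w'); h=c[:2]-.095*np.array([np.cos(c[2]),np.sin(c[2])]); print('lever angle rel yaw',np.rad2deg(np.arctan2(y/1000-h[1],x/1000-h[0]))-3.0)
E
```

```text
{'t': 35.1, 'q': [-0.4998, -0.2232, 1.7523, 0.0, 1.6095, -2.1562], 'tool_pos': [0.4918, -0.184, 0.3042], 'tool_rot': [-0.1343, 3.1361, -0.0025], 'contact_force': [0.6867, -0.3768, -0.6568], 'wrist_torque': [0.0006, 0.0081, 0.0012], 'opening': 0.0449, 'grip_force': 0.0}
wrist 10050 c [ 0.5754 -0.1798  0.0985] n [-0.001  0.001  1.   ] tilt 0.1 rect [ 578.6 -180. ] [130.5 109.3] 2.87 z [0.097 0.1  ]
knob 541.7816162109375 -180.91192626953125 10.891724586486816 611
w chamber [ 0.5758 -0.1813  0.0288] deg 1.65 0.20153461353760885 15543
lever angle rel yaw -0.048293341979344095
```

View pics/w8.png

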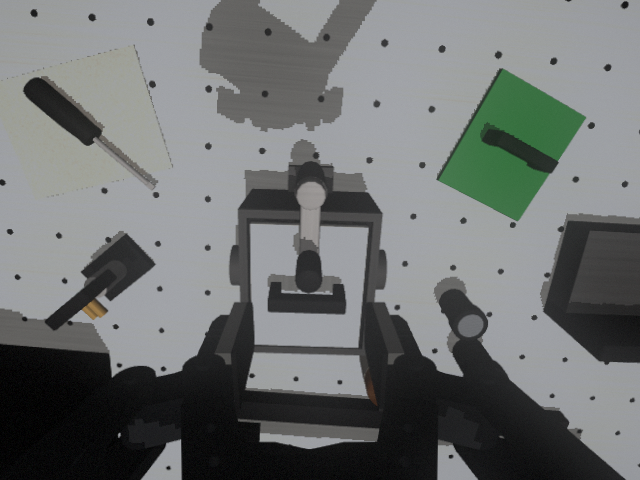

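The picture shows the cover seated inside the rim at (245–370, 222–348). The lever lies over it along the chamber's axis, from (311,192) to the knob at (308,270), and the gripper is clear. Handing in.

```bash
python3 -c "
from station import ctrl
print(ctrl.finish_job())"
```

```text
the job is handed in; nothing more can be done
None
```

The job is handed in at about 35 s of the 72 s limit: the cover was turned over on the ledge, then seated level in the chamber recess and let go, and the clamp lever is shut against its stop over it.

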